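Lock the casting pot and prime its pump

ROBOT

A 7-joint arm with a two-finger parallel gripper is mounted at the origin on the work surface. World frame = base frame: x ahead of the robot, y to its left, z up, the work surface at z = 0. Lengths are in m, angles in rad, forces in N, time in s.
With the tool pointing down it reaches from about 0.35 to 0.9 m from the base axis. Payload 8.1 kg.
Tool frame: the origin (TCP) lies at the very end of the fingers, on their centre line; the grasp point (between the pads) lies 19 mm behind it (bot.hold_point_z is the distance from the TCP to the grasp point, in m); z points along the fingers, y is the line along which they close (so a half turn about z gives the same grasp; the last joint's range is limited). The gripper opens to 92 mm and grips with 3 to 60 N. Pads are 19 mm wide; open, the fingers measure 130 mm over their backs; the gripper's body (75 mm by 190 mm) begins 47 mm behind the grasp point.
Start: joints at [-1.26, 0.434, 0.025, 1.573, -0.012, 1.134, -0.075], TCP at [0.251, 0.572, 0.227] pointing down, gripper open.
Joint ranges: [-2.62, 2.62], [-0.44, 2.09], [-1.27, 1.32], [0.08, 2.57], [-1.32, 4.46], [0.12, 2], [-2.74, 2.74]. Speed limits (rad/s): [2.22, 2.22, 3.01, 3.01, 3.14, 3.14, 3.14].

INTERFACE

Orientations are given as a 3x3 rotation matrix whose columns are the frame's x, y, z axes.
In Python, from workcell import monitor, viewer, bot gives the robot as it stands. The module is installed in compiled form; this text tells all that it offers.
- The arm moves only by the tool drive_tool, never from a script. Its argument "increments" is a list of rows, each an object of numbers: "ax", "ay", "az": the turn, a rotation vector about the tool's x, y, z as a fraction of full scale; "dx", "dy", "dz": the shift along the tool's x, y, z as a fraction of full scale; "hand": the opening, from 0 (shut) to 1 (fully open). A call has 1 to 5 rows; each row is the pose to reach, as a shift and turn from the pose commanded when the call began, along the tool's axes at that moment, turning the shorter way round; what a row does not reach only later rows make up. Full scale, the value 1, is 15 cm for a shift and 2 pi rad for a turn. A row lasts 1/10 s, in which the tool goes at most 50 mm and 8.59 degrees, less where a joint would pass 70% of its speed; a pose out of reach is approached as far as the arm can. A call with a number of a shift or a turn outside -1 to 1 is refused whole. A call with a gripper value outside its range is refused whole. The fingers move at their own pace and stop on an object; "squeeze" is the grip in N (left out, the last holds). Time passes only in rows, so rows that repeat a pose let the fingers close. It gives the time, the measured TCP pose, the force, the opening and the grip force at its end, in the units of the state.
- monitor.get_state(): the state, without advancing time (a new reading comes with each control period).
- viewer.get_image(name): name is "side" or "top"; returns (picture, depth): 480x640x3 uint8, blue, green, red; 480x640 float32, m along the optical axis (not along the pixel's ray), 0 where there is no reading.
- viewer.get_calibration(name): a dict with "vfov" (degrees; the focal length in pixels is half the picture's height over the tangent of half this angle, whatever the lens; pixels are square), "cx", "cy" (the principal point, pixels), "dist" ([k1, k2, p1, p2, k3] as OpenCV has them; the pictures are not rectified), "view" (4x4, takes a point from world to camera coordinates). Camera axes: x right, y up, looking along -z (the intrinsics and any distortion apply to the point x, -y, -z); pixel columns grow to the right and rows downward; lengths in m; the calibration is good to about 2 mm. A picture is of the moment at which its call begins. get_calibration takes no time and is no camera call.
- bot.sign_off(): hands the job in; it is judged then, once.
Trained networks look in the newest picture that a camera, given by its name, has taken for a name from the list of things; names that differ only in an ending like _2 or _b are one class to them, and where a whole thing is asked for, a point or a joint stands for the part that bears it (a point fixed in the world has none). Each returns a list of dicts, best first, with "p" (0 to 1); they miss things now and then, are a little off and sometimes report something else, mostly with a low value. They report only what shows in the picture. A call takes as long as a camera call. They do not tell look-alikes from the thing itself.
- viewer.spot_in(label, camera): "location" ([x, y, z] in m, in the coordinates of the camera as it stood for that picture, good to about 4 mm: the middle of the surface that is visible of it).
- viewer.landmark_of(label, camera): "location" ([x, y, z] in m, in the coordinates of the camera as it stood for that picture, good to about 4 mm: a listed point, or the origin of a listed thing).
The state is a dict: "clock": time; "qpos": joint angles; "joint_vel": joint speeds; "joint_efforts": joint torques, N m; "ee_pos": TCP position; "ee_rot": TCP orientation; "contact_force": force on the tool from outside, world axes, zero at the start; "wrist_torque": the same for the moment, N m; "grip_width": finger opening in m; "grasp_force": force on a finger pad.
Only numpy, scipy, OpenCV 4.12 (cv2) and the standard library are available. Lean on these libraries where they do the work, as an engineer would, in place of code of your own. Each camera call takes 0.05 s, during which the arm holds its last target. There are 200 camera calls.

TASK

Close the casting pot on the tilted stand: turn its blue lock collar clockwise (seen from above the lid) until its yellow pointer is fully home at the green mark. Only then push the red pump plunger on top gently all the way down to its stop, without ramming it, and let it come back up, leaving the collar locked. Do not shift or knock over the other things on the bench.

Things in the scene. Friction and masses are not known exactly. Their poses are not given: they have to be found in the camera images.
- stand: Black steel stand that carries the pot, bolted to the bench: base plate 200 x 150 mm, 12 mm thick, and two upright cheeks 110 mm high beside the pot. Origin: centre of its underside; -x is the side the pot leans to.
- pot: Aluminium pot, 104 mm diameter, grey lid 112 mm. It leans 35 degrees from vertical, top towards the robot. Origin: centre of its underside. z: along its axis, out through lid, collar and plunger; x: uphill side; y: level. Along z: lid top at 130 mm; collar flange (78 mm diameter) 131 to 137; collar grip 137 to 171; plunger head 181 to 190 when up. Nothing stands beside the collar's grip.
- grip (a point): On the pot's axis, 160 mm along z from its underside: 11 mm below the top of the collar's grip, a good height for the middle of the finger pads with the tool along the axis. Same axes as pot; does not turn with the collar.
- lock_mark (a point): The green locked mark, a 12 mm wide stripe on top and rim of the lid on its uphill (+x) side, 52 mm from the axis. Same axes as pot. A white stripe 2.4 rad round the lid (counter-clockwise from above) is the fully open mark.
- collar (a joint): Turn of the blue collar, rad: 0 open (pointer at the white mark), growing clockwise seen from above the lid, 2.4 at its hard stop, locked (pointer at the green mark). Starts at 0 to 0.7. Grip: round, 58 mm diameter, 34 mm high. Turning takes 0.4 N m at first, 0.64 at the end (seal); stays where left; grip it firmly (about 40 N), a light grip slips. Too far for one grasp: regrasp.
- pointer (a point): Tip of the yellow pointer on the collar's flange, 45 mm from the axis; turns with the collar. A yellow line up the grip's side and on its top is in line with it.
- plunger (a joint): Travel of the spring pump plunger along the pot's axis, m: 0 up, 0.014 at its bottom stop. The spring pushes back with 4 N at the top and 9 N at the stop, and lifts it again when let go. The stop is hard: press slowly (about 10 mm/s) and halt as the force climbs past 10 N.
- head: Red plunger head, 32 mm diameter, 9 mm thick, flat topped, on a 12 mm rod, on the pot's axis; moves with the plunger. Origin: centre of its underside, 181 mm along the pot's z when up (its top at 190 mm, 19 mm above the collar's top). It fits between the fingers while the collar is gripped.
- paint_a: Loose paint jar with an orange lid, 52 mm diameter, 75 mm high, standing beside the pot. Origin: centre of its underside.
- paint_b: Loose paint jar with a white lid, 52 mm diameter, 75 mm high, standing beside the pot. Origin: centre of its underside.
- primer: Loose grey primer can, 66 mm diameter, 170 mm high, standing beside the pot. Origin: centre of its underside.
- mould: Loose green two-part mould block with black bands, 100 x 75 x 45 mm, lying beside the pot. Origin: centre of its underside.
- figure: Loose grey and white toy robot figure, 90 mm wide, 140 mm high, on the green cutting mat to the robot's right. Origin: centre of its underside.
- cup: Loose white cup, 72 mm diameter, 90 mm high, to the robot's left. Origin: centre of its underside.
- driver: Loose yellow screwdriver, 180 mm long, lying to the robot's left. Origin near its middle, x along it.
Things that resemble listed ones, but are neither listed nor needed, are in the scene too. Leave any orange or pink look-alike of the stand alone.

How it is judged:
On the way, in this order (a step that is already met when the one before it is completed fails the run):
1. the collar is turned home to its locked mark (value of joint collar above 2.3 rad), for 0.2 s.
2. with the collar locked, the plunger is pressed down to its stop (value of joint collar above 2.3 rad and value of joint plunger above 0.012 m), for 0.1 s.
At the end, for the whole second after the job is handed in: The collar is within 0.1 rad of its locked stop and still, and the plunger, after having been pressed at least 12 of its 14 mm with the collar locked, has come back up to within 3 mm of the top (value of joint collar above 2.3 rad and value of joint plunger below 0.003 m and velocity of joint collar between -0.05 and 0.05 rad/s); the robot touches nothing.
It fails at once if the plunger head is rammed with more than 60 N (contact force between anything else and head above 60 N).
It fails at once if the plunger is pressed more than 6 mm while the collar is not locked (value of joint plunger above 0.006 m and value of joint collar below 2.25 rad).
It fails at once if one of the other things on the bench is moved more than 30 mm or tipped over (distance of any of paint_a, paint_b, primer, mould, figure, cup, driver from where it was at the start of the episode above 0.03 m or angle between any of paint_a, paint_b, primer, mould, figure, cup, driver's own z axis and vertical above 0.5 rad).
It also fails if it takes over 58 s, if anything falls off the work surface, if the arm or the gripper's body presses on something with over 40 N, if the wrist force passes 120 N, or if a joint passes its speed limit or range.

## Working session

There is one attempt and no reset: what is moved stays moved. The work goes in short steps, Python scripts to look and compute and a tool call to move; the robot and the scene stay as the last step left them, time stands still between calls to the robot, and variables do not carry over. Pictures are saved under pics/ and viewed, at most 10 in all, crops included, and the job is handed in when it is done.

Besides the shell and the picture viewer there is one more tool, called after "Request:" as name(argument=value, ...) on one line, values as JSON. drive_tool: Moves the arm, as the interface text tells. Shift numbers are shares of 15 cm and turn numbers shares of 2 pi rad, none past 1 either way. Its arguments: {"type":"object","properties":{"increments":{"type":"array","items":{"type":"object","properties":{"ax":{"type":"number","minimum":-1,"maximum":1},"ay":{"type":"number","minimum":-1,"maximum":1},"az":{"type":"number","minimum":-1,"maximum":1},"dx":{"type":"number","minimum":-1,"maximum":1},"dy":{"type":"number","minimum":-1,"maximum":1},"dz":{"type":"number","minimum":-1,"maximum":1},"hand":{"type":"number"}}}},"squeeze":{"type":"number"}},"required":["increments"]}

```bash
mkdir -p pics; cat > h.py <<'E'
import numpy as np, cv2
from workcell import monitor, viewer, bot
def towld(name,p):
    V=np.array(viewer.get_calibration(name)["view"]); return (np.linalg.inv(V)@np.append(p,1))[:3]
def K(name):
    c=viewer.get_calibration(name); f=240/np.tan(np.radians(c["vfov"])/2)
    return np.array([[f,0,c["cx"]],[0,f,c["cy"]],[0,0,1.]]),np.array(c["dist"],float)
def proj(name,P):
    V=np.array(viewer.get_calibration(name)["view"]); q=(V@np.append(P,1))[:3]
    k,d=K(name); return cv2.projectPoints(np.array([[q[0],-q[1],-q[2]]]),np.zeros(3),np.zeros(3),k,d)[0].ravel()
def pix(name,u,v,dep):
    k,d=K(name); x,y=cv2.undistortPoints(np.array([[[u,v]]],float),k,d).ravel()
    return towld(name,[x*dep,-y*dep,-dep])
E
python3 - <<'E'
from h import *
np.set_printoptions(precision=4,suppress=True)
ims=[]
for n in("side","top"):
    im,d=viewer.get_image(n); cv2.imwrite(f"pics/{n}0.png",im); np.save(f"{n}0.npy",d)
    for l in("pot","grip","lock_mark","pointer","head","stand"):
        for r in viewer.landmark_of(l,n)[:3]:
            w=towld(n,r["location"]); print(n,l,round(r["p"],2),w,proj(n,w).round())
s=monitor.get_state();print(s["clock"],s["ee_pos"],s["ee_rot"],s["grip_width"])
E
```

```text
side pot 0.96 [0.357  0.1079 0.0818] [384. 252.]
side pot 0.78 [ 0.6514 -0.3112  0.0796] [219. 239.]
side pot 0.69 [0.6787 0.0557 0.0809] [298. 303.]
side grip 0.92 [0.5934 0.0289 0.2112] [311. 248.]
side grip 0.56 [ 0.5588 -0.3311  0.2116] [233. 188.]
side lock_mark 0.96 [ 0.6137 -0.3222  0.2105] [221. 198.]
side lock_mark 0.84 [0.6484 0.0486 0.217 ] [303. 260.]
side lock_mark 0.73 [0.3221 0.0992 0.2146] [393. 211.]
side pointer 0.75 [0.572  0.0575 0.1715] [325. 259.]
side pointer 0.6 [0.248  0.118  0.1747] [411. 212.]
side pointer 0.53 [ 0.5416 -0.3128  0.1741] [242. 198.]
side head 0.57 [ 0.5495 -0.337   0.2199] [233. 184.]
side head 0.56 [0.2563 0.0914 0.2322] [404. 195.]
side head 0.42 [0.5818 0.0224 0.2226] [313. 241.]
side stand 0.9 [0.6491 0.0506 0.0017] [305. 314.]
side stand 0.72 [ 0.6219 -0.3194 -0.0002] [228. 251.]
side stand 0.6 [0.3269 0.1006 0.0017] [386. 264.]
top pot 0.78 [0.6848 0.0571 0.0744] [294. 182.]
top pot 0.75 [ 0.6481 -0.3132  0.075 ] [424. 191.]
top pot 0.7 [0.3582 0.1084 0.0779] [278. 297.]
top grip 0.75 [0.2647 0.0908 0.2058] [283. 331.]
top grip 0.58 [0.5961 0.0257 0.2086] [305. 201.]
top grip 0.56 [ 0.5614 -0.3339  0.2062] [444. 210.]
top lock_mark 0.97 [ 0.6223 -0.3249  0.2139] [440. 187.]
top lock_mark 0.77 [0.3305 0.1007 0.2154] [278. 304.]
top lock_mark 0.72 [0.6503 0.0517 0.215 ] [295. 180.]
top pointer 0.96 [ 0.542  -0.3124  0.1715] [434. 221.]
top pointer 0.81 [0.2506 0.1196 0.171 ] [272. 337.]
top head 0.49 [0.2603 0.0937 0.2221] [281. 333.]
top head 0.45 [ 0.5497 -0.3369  0.2243] [448. 213.]
top stand 0.79 [ 0.6242 -0.3191 -0.0004] [421. 205.]
top stand 0.74 [0.3305 0.1043 0.    ] [282. 308.]
top stand 0.71 [ 0.6559  0.0508 -0.0023] [298. 198.]
0.7 [0.2514 0.5723 0.2268] [[-0.9156  0.4022  0.0001]
 [ 0.4022  0.9156  0.0001]
 [-0.      0.0001 -1.    ]] 0.09188157845462558
```

```bash
python3 - <<'E'
import cv2,numpy as np
a=cv2.imread("pics/side0.png");b=cv2.imread("pics/top0.png")
c=cv2.resize(b[130:380,200:500],None,fx=2,fy=2,interpolation=3)
cv2.imwrite("pics/c.png",c)
E
```

```text
(no output)
```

View pics/side0.png

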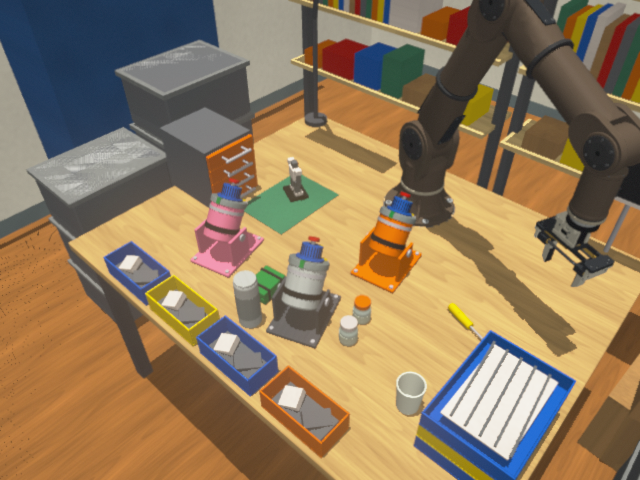

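View pics/c.png

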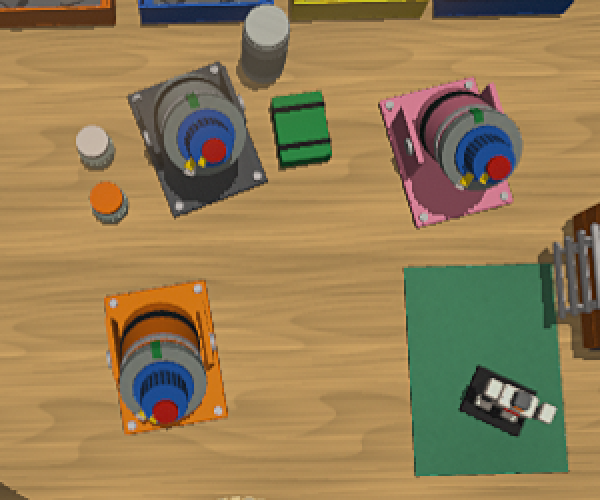

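The side view shows three candidates: orange at (385,250), pink at (225,235) and black at (305,290). The black one fits, because it is the steel stand with the jars, primer can and mould beside it. In the enlarged top crop it is at (195,140), which is about (298,198) in the full picture. Its pointer is on the downhill-left side.

```bash
cat > fit.py <<'E'
from h import *
np.set_printoptions(precision=4,suppress=True)
def cloud(n,im,d,m):
    v,u=np.nonzero(m&(d>0)); k,di=K(n)
    xy=cv2.undistortPoints(np.c_[u,v].astype(float)[:,None],k,di)[:,0]; z=d[v,u]
    P=np.c_[xy[:,0]*z,-xy[:,1]*z,-z,np.ones(len(z))]
    return (P@np.linalg.inv(np.array(viewer.get_calibration(n)["view"])).T)[:,:3]
pot=np.array([.682,.0565,.078])
def frame(yaw):
    h=np.array([np.cos(yaw),np.sin(yaw),0]);s,c=np.sin(np.radians(35)),np.cos(np.radians(35))
    z=-s*h+[0,0,c]; x=c*h+[0,0,s]; return np.c_[x,np.cross(z,x),z]
E
python3 - <<'E'
from fit import *
for n in("side","top"):
    im=cv2.imread(f"pics/{n}0.png"); d=np.load(f"{n}0.npy")
    hsv=cv2.cvtColor(im,cv2.COLOR_BGR2HSV);H,S,V=[hsv[...,i].astype(int) for i in range(3)]
    for nm,m in dict(red=((H<6)|(H>174))&(S>150)&(V>70),yel=(H>20)&(H<35)&(S>140)&(V>100),grn=(H>45)&(H<80)&(S>120),blue=(H>100)&(H<125)&(S>120)).items():
        P=cloud(n,im,d,m); P=P[(abs(P[:,0]-.61)<.1)&(abs(P[:,1]-.035)<.09)&(P[:,2]>.13)&(P[:,2]<.32)]
        if not len(P): print(n,nm,0);continue
        print(n,nm,len(P),P.mean(0),P.min(0),P.max(0))
        F=frame(np.arctan2(.0292,.0872)); Q=(P-pot)@F; print("   pot frame",Q.mean(0),np.median(Q,0),np.percentile(Q,[5,95],axis=0).ravel())
        if nm=="yel": print(Q[::max(1,len(Q)//12)])
E
```

```text
side red 25 [0.5864 0.0291 0.239 ] [0.5773 0.0177 0.2325] [0.5912 0.0395 0.2432]
   pot frame [0.0109 0.0044 0.1889] [0.011  0.005  0.1886] [ 0.0058 -0.0062  0.185   0.0152  0.0134  0.1922]
side yel 8 [0.5724 0.0598 0.1743] [0.5691 0.0562 0.1681] [0.5776 0.0639 0.1779]
   pot frame [-0.029   0.0379  0.1379] [-0.0298  0.0371  0.1384] [-0.0331  0.0351  0.1343 -0.0237  0.0411  0.1405]
[[-0.0286  0.0343  0.1394]
 [-0.0275  0.0374  0.1404]
 [-0.031   0.0391  0.1405]
 [-0.0228  0.0367  0.1379]
 [-0.0314  0.0369  0.137 ]
 [-0.0254  0.0414  0.139 ]
 [-0.034   0.0368  0.1338]
 [-0.0313  0.0404  0.1351]]
side grn 8 [0.6564 0.0519 0.2122] [0.6548 0.0501 0.2059] [0.659  0.0538 0.2175]
   pot frame [0.056  0.0038 0.1247] [0.0562 0.0034 0.1251] [0.0527 0.0022 0.1187 0.0579 0.0056 0.1295]
side blue 161 [0.6178 0.0415 0.2171] [0.5924 0.0127 0.1995] [0.6401 0.0713 0.2386]
   pot frame [0.026  0.0061 0.1516] [0.0256 0.0067 0.1461] [ 0.0162 -0.0147  0.136   0.0359  0.0281  0.1735]
top red 110 [0.5792 0.023  0.2337] [0.5662 0.009  0.2217] [0.5934 0.0373 0.2447]
   pot frame [0.0007 0.0009 0.1896] [0.001
[... 296 characters left out ...]
13  0.0168  0.1747]
 [-0.0225  0.0283  0.1426]
 [-0.016   0.015   0.172 ]
 [-0.0258  0.0315  0.1389]
 [-0.0159  0.0232  0.1718]
 [-0.0192  0.0158  0.1708]
 [-0.0276  0.0348  0.1386]
 [-0.0322  0.0271  0.1346]
 [-0.0194  0.0192  0.1744]
 [-0.0336  0.0353  0.1307]
 [-0.0228  0.0199  0.1724]
 [-0.0345  0.0315  0.1396]]
top grn 15 [0.6508 0.0487 0.213 ] [0.6457 0.0438 0.2048] [0.6604 0.0542 0.2182]
   pot frame [0.0512 0.0025 0.129 ] [0.0516 0.0016 0.1299] [ 0.0456 -0.0017  0.1206  0.0564  0.007   0.1337]
top blue 417 [0.6055 0.0331 0.2115] [ 0.5662 -0.0025  0.1693] [0.6395 0.0693 0.24  ]
   pot frame [0.0111 0.0021 0.1552] [0.014  0.003  0.1657] [-0.0185 -0.0307  0.1333  0.0326  0.0345  0.1744]
```

```bash
cat >> fit.py <<'E'
F=frame(np.arctan2(.0292,.0872)); pot=pot+F@[.001,.0015,0]
def Rt(phi):
    z=-F[:,2]; y=np.cos(phi)*F[:,0]+np.sin(phi)*F[:,1]; return np.c_[np.cross(y,z),y,z]
def rel(p,R):
    from scipy.spatial.transform import Rotation as Ro
    s=monitor.get_state(); C=np.array(s["ee_rot"])
    d=C.T@(np.array(p)-s["ee_pos"])/.15; a=Ro.from_matrix(C.T@R).as_rotvec()/2/np.pi
    yp=F.T@C[:,1]; q=F.T@(np.array(s["ee_pos"])-pot)
    print("d",d,"a",a,"| t",round(s["clock"],2),"q",np.array(s["qpos"]).round(2),"phi",np.arctan2(yp[1],yp[0]).round(3),"tcp in pot mm",(q*1e3).round(1),"grip",round(s["grip_width"],4),round(float(np.max(s["grasp_force"])),1),"F",np.array(s["contact_force"]).round(1))
def ax(h): return pot+F[:,2]*h
E
python3 - <<'E'
from fit import *
rel([.40,.33,.36],Rt(1.15)); rel(ax(.235),Rt(1.15)); print(ax(.235))
E
```

```text
d [-1.5568 -1.0801 -0.8883] a [-0.0534 -0.0817 -0.0488] | t 0.7 q [-1.26  0.43  0.03  1.57 -0.01  1.13 -0.08] phi 0.931 tcp in pot mm [-116.   624.3  262.2] grip 0.0919 0.0 F [-0.1 -1.   0.6]
d [-3.3433 -2.5863 -0.2956] a [-0.0534 -0.0817 -0.0488] | t 0.7 q [-1.26  0.43  0.03  1.57 -0.01  1.13 -0.08] phi 0.931 tcp in pot mm [-116.   624.3  262.2] grip 0.0919 0.0 F [-0.1 -1.   0.6]
[0.5545 0.0154 0.2711]
```

Request:
drive_tool(increments=[{"dx": -0.3, "dy": -0.2, "dz": -0.3, "ax": 0, "ay": 0, "az": 0, "hand": 1}, {"dx": -0.6, "dy": -0.4, "dz": -0.6, "hand": 1}, {"dx": -0.9, "dy": -0.65, "dz": -0.9, "hand": 1}, {"dx": -0.95, "dy": -0.7, "dz": -0.9, "ax": -0.027, "ay": -0.04, "az": -0.024, "hand": 1}, {"dx": -1, "dy": -0.8, "dz": -0.9, "ax": -0.0534, "ay": -0.0817, "az": -0.0488, "hand": 1}])

```text
invalid input
```

```bash
python3 - <<'E'
from fit import *
print(monitor.get_state()["ee_pos"]);rel(ax(.235),Rt(1.15))
E
```

```text
[0.2514 0.5723 0.2268]
d [-3.3433 -2.5863 -0.2956] a [-0.0534 -0.0817 -0.0488] | t 0.7 q [-1.26  0.43  0.03  1.57 -0.01  1.13 -0.08] phi 0.931 tcp in pot mm [-116.   624.3  262.2] grip 0.0919 0.0 F [-0.1 -1.   0.6]
```

Request:
drive_tool(increments=[{"dx": -0.3, "dy": -0.2, "dz": -0.3, "ax": 0, "ay": 0, "az": 0, "hand": 1}, {"dx": -0.6, "dy": -0.4, "dz": -0.6, "ax": 0, "ay": 0, "az": 0, "hand": 1}, {"dx": -0.8, "dy": -0.6, "dz": -0.9, "ax": 0, "ay": 0, "az": 0, "hand": 1}, {"dx": -0.95, "dy": -0.7, "dz": -0.9, "ax": -0.01, "ay": -0.015, "az": -0.01, "hand": 1}, {"dx": -1, "dy": -0.8, "dz": -0.9, "ax": -0.02, "ay": -0.03, "az": -0.02, "hand": 1}], squeeze=40)

```text
clock: 1.2
ee_pos: [0.3437, 0.4011, 0.3646]
ee_rot: [[-0.936, 0.272, 0.225], [0.291, 0.955, 0.056], [-0.199, 0.118, -0.973]]
contact_force: [0.4, 0.2, 0.8]
grip_width: 0.092
grasp_force: 0.0
```

```bash
python3 - <<'E'
from fit import *
print(monitor.get_state()["ee_pos"]);rel(ax(.235),Rt(1.15))
E
```

```text
[0.3437 0.4011 0.3646]
d [-1.9383 -2.1478  0.7777] a [-0.0321 -0.051  -0.0292] | t 1.2 q [-1.14  0.07  0.06  1.74  0.18  1.17  0.14] phi 0.999 tcp in pot mm [ -9.7 432.7 356.1] grip 0.092 0.0 F [0.4 0.2 0.8]
```

Request:
drive_tool(increments=[{"dx": -0.2, "dy": -0.22, "dz": 0, "ax": 0, "ay": 0, "az": 0, "hand": 1}, {"dx": -0.4, "dy": -0.44, "dz": 0, "ax": -0.01, "ay": -0.015, "az": -0.01, "hand": 1}, {"dx": -0.6, "dy": -0.66, "dz": 0, "ax": -0.02, "ay": -0.03, "az": -0.02, "hand": 1}, {"dx": -0.8, "dy": -0.88, "dz": 0.05, "ax": -0.03, "ay": -0.045, "az": -0.028, "hand": 1}, {"dx": -0.9, "dy": -1, "dz": 0.1, "ax": -0.032, "ay": -0.051, "az": -0.029, "hand": 1}])

```text
clock: 1.7
ee_pos: [0.4292, 0.2161, 0.3557]
ee_rot: [[-0.841, 0.029, 0.541], [0.149, 0.973, 0.179], [-0.521, 0.231, -0.822]]
contact_force: [0.2, 0.5, 0.5]
grip_width: 0.0918
grasp_force: 0.0
```

```bash
python3 - <<'E'
from fit import *
print(monitor.get_state()["ee_pos"]);rel(ax(.235),Rt(1.15))
E
```

```text
[0.4292 0.2161 0.3557]
d [-0.6079 -1.407   0.6764] a [-0.0006 -0.0005  0.    ] | t 1.7 q [-0.99 -0.26  0.16  2.19  0.49  0.72  0.36] phi 1.15 tcp in pot mm [  3.4 230.1 335.9] grip 0.0918 0.0 F [0.2 0.5 0.5]
```

Request:
drive_tool(increments=[{"dx": -0.1, "dy": -0.25, "dz": 0.05, "ax": 0, "ay": 0, "az": 0, "hand": 1}, {"dx": -0.2, "dy": -0.5, "dz": 0.1, "ax": 0, "ay": 0, "az": 0, "hand": 1}, {"dx": -0.3, "dy": -0.75, "dz": 0.15, "ax": 0, "ay": 0, "az": 0, "hand": 1}, {"dx": -0.45, "dy": -1, "dz": 0.2, "ax": 0, "ay": 0, "az": 0, "hand": 1}, {"dx": -0.6, "dy": -1, "dz": 0.25, "ax": 0, "ay": 0, "az": 0, "hand": 1}])

```text
clock: 2.2
ee_pos: [0.5209, 0.0621, 0.3364]
ee_rot: [[-0.842, 0.036, 0.538], [0.154, 0.972, 0.176], [-0.516, 0.232, -0.825]]
contact_force: [0.5, -0.1, 0.1]
grip_width: 0.0921
grasp_force: 0.0
```

```bash
python3 - <<'E'
from fit import *
rel(ax(.235),Rt(1.15))
E
```

```text
d [-0.0116 -0.3958  0.4246] a [-0.0011 -0.0012 -0.0009] | t 2.2 q [-1.08 -0.29  0.74  2.18  0.33  0.59  0.94] phi 1.144 tcp in pot mm [ 23.6  55.  298.3] grip 0.0921 0.0 F [ 0.5 -0.1  0.1]
```

Request:
drive_tool(increments=[{"dx": 0, "dy": -0.2, "dz": 0, "ax": 0, "ay": 0, "az": 0, "hand": 1}, {"dx": -0.012, "dy": -0.396, "dz": 0, "ax": -0.001, "ay": -0.001, "az": -0.001, "hand": 1}, {"dx": -0.012, "dy": -0.396, "dz": 0.15, "ax": -0.001, "ay": -0.001, "az": -0.001, "hand": 1}, {"dx": -0.012, "dy": -0.396, "dz": 0.3, "ax": -0.001, "ay": -0.001, "az": -0.001, "hand": 1}, {"dx": -0.012, "dy": -0.396, "dz": 0.42, "ax": -0.001, "ay": -0.001, "az": -0.001, "hand": 1}])

```text
clock: 2.7
ee_pos: [0.5551, 0.0204, 0.2726]
ee_rot: [[-0.839, 0.022, 0.544], [0.145, 0.972, 0.183], [-0.525, 0.233, -0.819]]
contact_force: [0.0, -0.2, -0.6]
grip_width: 0.0918
grasp_force: 0.0
```

```bash
python3 - <<'E'
from fit import *
rel(ax(.143),Rt(1.15))
im,d=viewer.get_image("side"); cv2.imwrite("pics/s1.png",cv2.resize(im[130:380,200:500],None,fx=2,fy=2))
E
```

```text
d [ 0.004  -0.0359  0.6131] a [0.0002 0.0001 0.0008] | t 2.7 q [-1.38 -0.25  1.23  2.25  0.25  0.38  1.19] phi 1.155 tcp in pot mm [  2.6   4.6 235. ] grip 0.0918 0.0 F [ 0.  -0.2 -0.6]
```

View pics/s1.png

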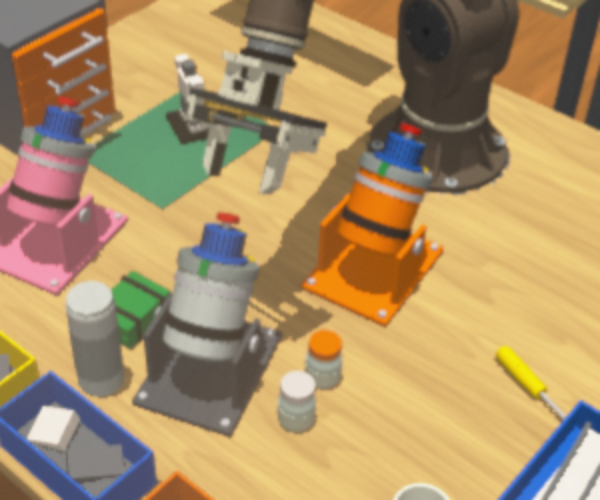

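The picture shows the open gripper at (245,130) above the black pot at (215,300), with the fingers lined up with its axis and everything else undisturbed. Joint 3 is close to its limit, so I'll go down in a small step and check it.

Request:
drive_tool(increments=[{"dx": 0.004, "dy": -0.036, "dz": 0.05, "ax": 0, "ay": 0, "az": 0, "hand": 1}, {"dx": 0.004, "dy": -0.036, "dz": 0.1, "ax": 0, "ay": 0, "az": 0, "hand": 1}, {"dx": 0.004, "dy": -0.036, "dz": 0.15, "ax": 0, "ay": 0, "az": 0, "hand": 1}])

```text
clock: 3.05
ee_pos: [0.5563, 0.0218, 0.2579]
ee_rot: [[-0.845, 0.016, 0.534], [0.137, 0.973, 0.186], [-0.517, 0.23, -0.825]]
contact_force: [0.1, -0.7, -0.9]
grip_width: 0.0917
grasp_force: 0.0
```

```bash
python3 - <<'E'
from fit import *
rel(ax(.143),Rt(1.15))
E
```

```text
d [-0.0482 -0.0234  0.5264] a [ 0.0004 -0.0018  0.0018] | t 3.05 q [-1.54 -0.35  1.31  2.26  0.57  0.42  0.89] phi 1.161 tcp in pot mm [ -4.5   5.5 222.1] grip 0.0917 0.0 F [ 0.1 -0.7 -0.9]
```

```bash
cat > kin.py <<'E'
from fit import *
from itertools import product
from scipy.spatial.transform import Rotation as Ro
from scipy.optimize import least_squares
s=monitor.get_state()
D=[([-1.26,.434,.025,1.573,-.012,1.134,-.075],[.2514,.5723,.2268],[[-.9156,.4022,.0001],[.4022,.9156,.0001],[0,.0001,-1]]),
([-1.14,.07,.06,1.74,.18,1.17,.14],[.3437,.4011,.3646],[[-.936,.272,.225],[.291,.955,.056],[-.199,.118,-.973]]),
([-.99,-.26,.16,2.19,.49,.72,.36],[.4292,.2161,.3557],[[-.841,.029,.541],[.149,.973,.179],[-.521,.231,-.822]]),
([-1.08,-.29,.74,2.18,.33,.59,.94],[.5209,.0621,.3364],[[-.842,.036,.538],[.154,.972,.176],[-.516,.232,-.825]]),
([-1.38,-.25,1.23,2.25,.25,.38,1.19],[.5551,.0204,.2726],[[-.839,.022,.544],[.145,.972,.183],[-.525,.233,-.819]]),
([-1.54,-.35,1.31,2.26,.57,.42,.89],[.5563,.0218,.2579],[[-.845,.016,.534],[.137,.973,.186],[-.517,.23,-.825]])]
def fk(q,sg,off,L,R7):
    e=np.array(q)*sg; R=Ro.from_euler("z",e[0]+off[0]).as_matrix(); p=np.array([0,0,L[0]]); p=p+R@[L[1],L[2],0]
    for i,a in enumerate("yzyzyz"):
        R=R@Ro.from_euler(a,e[i+1]).as_matrix(); p=p+R@L[3+3*i:6+3*i]
    return p,R@R7
def fit():
    best=[]
    for z in product([1,-1],repeat=7):
      for off in [0,np.pi,np.pi/2,-np.pi/2]:
        M=[(np.array(R),fk(q,np.array(z),[off],np.zeros(21),np.eye(3))[1]) for q,p,R in D]
        X=sum(B.T@A for A,B in M); U,_,Vt=np.linalg.svd(X); R7=U@np.diag([1,1,np.linalg.det(U@Vt)])@Vt
        best.append((max(np.abs(B@R7-A).max() for A,B in M),z,off,R7))
    return sorted(best,key=lambda b:b[0])
if __name__=="__main__":
    for b in fit()[:10]: print(b[0].round(3),b[1],round(b[2],2),b[3].round(2).tolist())
E
python3 kin.py
```

```text
0.006 (-1, 1, -1, 1, -1, 1, -1) 0 [[0.0, -1.0, 0.01], [1.0, 0.0, -0.0], [0.0, 0.01, 1.0]]
0.006 (-1, -1, -1, -1, -1, -1, -1) 3.14 [[-0.0, 1.0, -0.01], [-1.0, -0.0, 0.0], [0.0, 0.01, 1.0]]
0.308 (1, 1, 1, 1, -1, 1, 1) 1.57 [[0.74, -0.67, 0.07], [0.67, 0.74, -0.08], [0.01, 0.1, 0.99]]
0.308 (1, -1, 1, -1, -1, -1, 1) -1.57 [[-0.74, 0.67, -0.07], [-0.67, -0.74, 0.08], [0.01, 0.1, 0.99]]
0.358 (1, 1, 1, -1, -1, -1, 1) 1.57 [[0.52, -0.54, -0.66], [0.67, 0.74, -0.07], [0.53, -0.41, 0.74]]
0.358 (1, -1, 1, 1, -1, 1, 1) -1.57 [[-0.52, 0.54, 0.66], [-0.67, -0.74, 0.07], [0.53, -0.41, 0.74]]
0.374 (-1, 1, -1, 1, 1, 1, -1) -1.57 [[0.95, 0.26, 0.18], [-0.3, 0.9, 0.31], [-0.08, -0.35, 0.93]]
0.374 (-1, -1, -1, -1, 1, -1, -1) 1.57 [[-0.95, -0.26, -0.18], [0.3, -0.9, -0.31], [-0.08, -0.35, 0.93]]
0.387 (1, 1, 1, 1, 1, 1, 1) 0 [[0.42, 0.87, 0.26], [-0.91, 0.42, 0.06], [-0.06, -0.26, 0.96]]
0.387 (1, -1, 1, -1, 1, -1, 1) 3.14 [[-0.42, -0.87, -0.26], [0.91, -0.42, -0.06], [-0.06, -0.26, 0.96]]
```

```bash
cat >> kin.py <<'E'
SG=np.array([-1,1,-1,1,-1,1,-1]); R7=np.array([[0,-1,0],[1,0,0],[0,0,1.]])
IDX=[0,1,8,6,14,12,20,18]  # z0,x1, z3,x3, z5,x5, tool z, x after J6... see layout
LO=np.array([-2.62,-.44,-1.27,.08,-1.32,.12,-2.74]);HI=np.array([2.62,2.09,1.32,2.57,4.46,2,2.74])
def mk(v):
    L=np.zeros(21); L[0],L[1]=v[0],v[1]; L[8],L[6]=v[2],v[3]; L[14],L[12]=v[4],v[5]; L[20]=v[6]; L[15]=v[7]; return L
DP=D+[(s["qpos"],s["ee_pos"],None)]
r=least_squares(lambda v:np.concatenate([(fk(q,SG,[0],mk(v),R7)[0]-p) for q,p,_ in DP]+[1e-3*np.array(v)[[1,3,5,7]]]),[.3,0,.4,0,.4,0,.2,0])
L=mk(r.x)
def ik(p,R,q0,reg=.02,pref=None):
    pref=q0 if pref is None else pref
    def f(q):
        P,C=fk(q,SG,[0],L,R7); return np.concatenate([(P-p)*10,Ro.from_matrix(C.T@R).as_rotvec()*3,reg*.05*(q-pref)])
    o=least_squares(f,np.clip(q0,LO+.01,HI-.01),bounds=(LO,HI)); return o.x,np.abs(f(o.x)[:6]).max()
E
python3 - <<'E'
from kin import *
print(r.x, [np.linalg.norm(fk(q,SG,[0],L,R7)[0]-p).round(4) for q,p,_ in DP])
rng=np.random.default_rng(0); 
for phi in [1.8,1.2,.6,0,-.6,-1.2,-1.8,-2.4,-3]:
    S=[]
    for k in range(25):
        q,e=ik(ax(.143),Rt(phi),rng.uniform(LO,HI))
        if e<.02: S.append((np.min(np.minimum(q-LO,HI-q)),q))
    S.sort(key=lambda t:-t[0]); print(phi,len(S)); [print("  ",m.round(2),q.round(2)) for m,q in S[:4]]
E
```

```text
[ 0.402  -0.0442  0.6357 -0.1227  0.5257  0.0674  0.5157 -0.0596] [np.float64(0.0539), np.float64(0.0185), np.float64(0.015), np.float64(0.0102), np.float64(0.0079), np.float64(0.0074), np.float64(0.0119)]
1.8 11
   0.06 [ 1.1   0.42 -1.11  2.24  0.74  0.18  1.56]
   0.05 [ 1.17  0.46 -1.22  2.25  0.92  0.23  1.38]
   0.02 [ 1.02  0.39 -0.99  2.23  0.4   0.14  1.9 ]
   0.0 [ 0.95  0.37 -0.89  2.23  0.03  0.12  2.28]
1.2 11
   0.04 [ 1.06  0.41 -1.06  2.24  0.61  0.16  1.09]
   0.03 [ 1.05  0.4  -1.04  2.24  0.57  0.15  1.14]
   0.03 [ 1.04  0.4  -1.03  2.23  0.53  0.15  1.17]
   0.01 [ 0.89  0.35 -0.79  2.23 -0.33  0.13  2.03]
0.6 16
   0.07 [ 1.13  0.44 -1.15  2.24  0.82  0.19  0.28]
   0.07 [ 1.12  0.43 -1.14  2.24  0.8   0.19  0.3 ]
   0.07 [ 1.16  0.45 -1.2   2.24  0.9   0.22  0.21]
   0.04 [ 1.07  0.41 -1.07  2.24  0.64  0.16  0.46]
0 19
   0.07 [ 1.12  0.43 -1.15  2.24  0.81  0.19 -0.3 ]
   0.07 [ 1.16  0.45 -1.2   2.24  0.9   0.22 -0.39]
   0.05 [ 1.09  0.42 -1.09  2.24  0.7   0.17 -0.19]
   0.05 [ 1.08  0.42 -1.08  2.24  0.68  0.17 -0.18]
-0.6 7
   0.11 [ 0.13  0.25  0.1   2.
[... 336 characters left out ...]
1.5 ]
   0.06 [ 1.16  0.45 -1.21  2.24  0.91  0.22 -1.6 ]
-1.8 12
   0.08 [-0.    0.25  0.24  2.22 -1.24  0.38 -0.15]
   0.07 [-0.07  0.25  0.31  2.22 -1.25  0.39 -0.14]
   0.04 [-0.2   0.25  0.45  2.23 -1.28  0.42 -0.13]
   0.02 [ 1.04  0.4  -1.02  2.23  0.5   0.14 -1.8 ]
-2.4 5
   0.02 [ 0.86  0.34 -0.75  2.23 -0.47  0.14 -1.43]
   0.01 [ 0.9   0.35 -0.81  2.23 -0.28  0.13 -1.61]
   0.0 [ 0.96  0.37 -0.9   2.23  0.1   0.12 -2.  ]
   0.0 [ 1.14  0.44 -1.17  2.24  0.84  0.2  -2.74]
-3 11
   0.17 [ 0.35  0.26 -0.15  2.22 -1.13  0.29 -1.41]
   0.14 [ 0.49  0.27 -0.3   2.22 -1.06  0.26 -1.47]
   0.02 [ 0.86  0.34 -0.76  2.23 -0.44  0.14 -2.05]
   0.01 [ 0.97  0.38 -0.92  2.23  0.16  0.13 -2.66]
```

```bash
cat >> fit.py <<'E'
def Rdown(az): y=np.array([np.cos(az),np.sin(az),0]); z=np.array([0,0,-1.]); return np.c_[np.cross(y,z),y,z]
def log():
    import json; s=monitor.get_state()
    open("log.txt","a").write(json.dumps([np.array(s[k]).tolist() for k in("qpos","ee_pos","ee_rot")])+"\n")
E
python3 - <<'E'
from fit import *
log(); rel([.48,.08,.40],Rdown(.8))
E
```

```text
d [-0.0068  0.5872 -0.9807] a [0.0674 0.0705 0.1059] | t 3.05 q [-1.54 -0.35  1.31  2.26  0.57  0.42  0.89] phi 1.161 tcp in pot mm [ -4.5   5.5 222.1] grip 0.0917 0.0 F [ 0.1 -0.7 -0.9]
```

Request:
drive_tool(increments=[{"dx": 0, "dy": 0.05, "dz": -0.3, "ax": 0, "ay": 0, "az": 0, "hand": 1}, {"dx": 0, "dy": 0.2, "dz": -0.6, "ax": 0, "ay": 0, "az": 0, "hand": 1}, {"dx": 0, "dy": 0.4, "dz": -0.9, "ax": 0.015, "ay": 0.015, "az": 0.02, "hand": 1}, {"dx": 0, "dy": 0.58, "dz": -0.98, "ax": 0.03, "ay": 0.03, "az": 0.04, "hand": 1}, {"dx": 0, "dy": 0.58, "dz": -0.98, "ax": 0.04, "ay": 0.042, "az": 0.06, "hand": 1}])

```text
clock: 3.55
ee_pos: [0.4782, 0.0846, 0.4042]
ee_rot: [[-0.877, 0.377, 0.298], [0.408, 0.912, 0.05], [-0.253, 0.165, -0.953]]
contact_force: [1.1, -0.4, -0.9]
grip_width: 0.0916
grasp_force: 0.0
```

```bash
python3 - <<'E'
from fit import *
log(); print(monitor.get_state()["ee_pos"]); rel([.45,-.10,.40],Rdown(.1))
E
```

```text
[0.4782 0.0846 0.4042]
d [-0.3302 -1.197  -0.0904] a [0.0457 0.0229 0.1669] | t 3.55 q [-1.14 -0.2   0.68  1.87  0.24  1.14  0.64] phi 0.873 tcp in pot mm [ 35.1  89.8 372.9] grip 0.0916 0.0 F [ 1.1 -0.4 -0.9]
```

Request:
drive_tool(increments=[{"dx": -0.07, "dy": -0.22, "dz": 0, "ax": 0.006, "ay": 0.003, "az": 0.02, "hand": 1}, {"dx": -0.14, "dy": -0.44, "dz": -0.02, "ax": 0.012, "ay": 0.006, "az": 0.04, "hand": 1}, {"dx": -0.2, "dy": -0.66, "dz": -0.04, "ax": 0.018, "ay": 0.009, "az": 0.06, "hand": 1}, {"dx": -0.26, "dy": -0.88, "dz": -0.06, "ax": 0.024, "ay": 0.012, "az": 0.08, "hand": 1}, {"dx": -0.3, "dy": -1, "dz": -0.08, "ax": 0.03, "ay": 0.015, "az": 0.1, "hand": 1}])

```text
clock: 4.05
ee_pos: [0.4568, -0.0802, 0.3984]
ee_rot: [[-0.482, 0.87, 0.106], [0.873, 0.488, -0.03], [-0.078, 0.078, -0.994]]
contact_force: [0.1, -0.5, 0.0]
grip_width: 0.0916
grasp_force: 0.0
```

```bash
python3 - <<'E'
from fit import *
log(); print(monitor.get_state()["ee_pos"]); rel([.42,-.20,.40],Rdown(-.3))
E
```

```text
[ 0.4568 -0.0802  0.3984]
d [-0.5796 -0.6021 -0.013 ] a [0.0168 0.0066 0.1285] | t 4.05 q [-0.96 -0.11  0.93  1.78  0.13  1.33  0.45] phi 0.216 tcp in pot mm [-27.7 -59.6 409.8] grip 0.0916 0.0 F [ 0.1 -0.5  0. ]
```

```bash
cat > kin2.py <<'E'
from kin import *
import json
DP=[(q,p) for q,p,_ in D[:5]]+[tuple(json.loads(l)[:2]) for l in open("log.txt")]
W=[1.]+[.3]*4+[1.]*(len(DP)-5)
def A(v):
    L=np.zeros(21); L[0]=v[0]; L[1:3]=v[1:3]; L[3:5]=v[3:5];L[6:9]=v[5:8]; L[9:11]=v[8:10]; L[12:15]=v[10:13]; L[15:17]=v[13:15]; L[20]=v[15]; return L
J=[1,2,3,4,5,6,8,9,10,11,13,14]
r=least_squares(lambda v:np.concatenate([w*(fk(q,SG,[0],A(v),R7)[0]-p) for w,(q,p) in zip(W,DP)]+[.01*v[J]]),np.r_[.3,0,0,0,0,0,0,.4,0,0,0,0,.4,0,0,.2])
L=A(r.x)
if __name__=="__main__":
    print(r.x.round(3)); print([ (np.linalg.norm(fk(q,SG,[0],L,R7)[0]-p)*1e3).round(1) for q,p in DP])
E
python3 kin2.py
```

```text
[ 0.273  0.002 -0.018 -0.002 -0.018  0.004 -0.008  0.559  0.004 -0.008
 -0.001 -0.001  0.427  0.003 -0.001  0.37 ]
[np.float64(0.2), np.float64(3.2), np.float64(1.8), np.float64(1.1), np.float64(3.1), np.float64(0.2), np.float64(0.2), np.float64(0.0)]
```

```bash
cat > sim.py <<'E'
import kin,kin2; kin.L=kin2.L
from kin import *
from scipy.spatial.transform import Slerp
FK=lambda q:fk(q,SG,[0],kin2.L,R7)
def err(q,p,R): P,C=FK(q); return np.r_[p-P,.3*(Ro.from_matrix(R@C.T).as_rotvec())]
def track(q,p,R,n=30):
    q=np.array(q,float);P0,C0=FK(q); sl=Slerp([0,1],Ro.from_matrix([C0,R])); 
    for t in np.linspace(0,1,n+1)[1:]:
        pt=P0+(p-P0)*t; Rt_=sl(t).as_matrix()
        for _ in range(4):
            e=err(q,pt,Rt_); Jc=np.array([(err(q,pt,Rt_)-err(q+d,pt,Rt_))/1e-5 for d in np.eye(7)*1e-5]).T
            fr=np.ones(7,bool)
            dq=Jc.T@np.linalg.solve(Jc@Jc.T+1e-6*np.eye(6),e)
            bad=((q+dq<LO)|(q+dq>HI))
            if bad.any():
                Jb=Jc*(~bad); dq=Jb.T@np.linalg.solve(Jb@Jb.T+1e-5*np.eye(6),e)
            q=np.clip(q+np.clip(dq,-.1,.1),LO,HI)
    return q,np.linalg.norm(err(q,p,R))
E
python3 - <<'E'
from sim import *
G=[json.loads(l) for l in open("log.txt")] if 0 else [__import__("json").loads(l) for l in open("log.txt")]
q,e=track(G[1][0],np.array(G[2][1]),np.array(G[2][2])); print("pred",q.round(2),e,"obs",np.round(G[2][0],2))
q,e=track(D[3][0],np.array(D[4][1]),np.array(D[4][2])); print("pred",q.round(2),e,"obs",D[4][0])
rng=np.random.default_rng(0)
for phi in [1.2,.4,-.4,-1.2,-2,-2.6]:
    S=[]
    for k in range(25):
        q,e=ik(ax(.143),Rt(phi),rng.uniform(LO,HI))
        if e<.02: S.append((np.min(np.minimum(q-LO,HI-q)),q))
    S.sort(key=lambda t:-t[0]); print(phi,len(S)); [print("  ",m.round(2),q.round(2)) for m,q in S[:3]]
E
```

```text
pred [-0.95 -0.11  0.92  1.78  0.12  1.33  0.46] 2.2241967475413847e-16 obs [-0.96 -0.11  0.93  1.78  0.13  1.33  0.45]
pred [-1.37 -0.24  1.23  2.25  0.24  0.38  1.2 ] 1.7100494817205362e-16 obs [-1.38, -0.25, 1.23, 2.25, 0.25, 0.38, 1.19]
1.2 13
   0.14 [-0.27  0.21  0.27  2.21 -1.04  0.26  2.46]
   0.13 [-0.54  0.22  0.59  2.23 -1.19  0.33  2.61]
   0.11 [ 0.87  0.44 -1.16  2.14  1.05  0.33  0.48]
0.4 13
   0.13 [-0.22  0.21  0.21  2.21 -1.    0.25  1.62]
   0.11 [ 0.74  0.36 -0.95  2.15  0.75  0.23 -0.06]
   0.05 [ 0.58  0.3  -0.75  2.16  0.36  0.17  0.31]
-0.4 16
   0.14 [ 0.8   0.39 -1.03  2.15  0.88  0.26 -0.98]
   0.11 [ 0.74  0.36 -0.96  2.15  0.77  0.23 -0.87]
   0.06 [ 0.63  0.31 -0.8   2.15  0.48  0.18 -0.6 ]
-1.2 19
   0.09 [-0.03  0.21 -0.01  2.2  -0.84  0.21 -0.14]
   0.08 [ 0.02  0.21 -0.07  2.19 -0.78  0.2  -0.2 ]
   0.07 [ 0.13  0.22 -0.2   2.18 -0.64  0.19 -0.33]
-2 5
   0.09 [-0.02  0.21 -0.03  2.2  -0.82  0.21 -0.95]
   0.07 [-0.65  0.24  0.74  2.24 -1.25  0.38 -0.53]
   0.04 [ 0.51  0.28 -0.65  2.16  0.16  0.16 -1.9 ]
-2.6 14
   0.13 [-0.24  0.21  0.23  2.21 -1.01  0.25 -1.37]
   0.13 [-0.21  0.21  0.2   2.21 -1.    0.25 -1.39]
   0.13 [-0.53  0.22  0.59  2.23 -1.19  0.33 -1.19]
```

```bash
cat > search.py <<'E'
from sim import *
import sys,time
rng=np.random.default_rng(int(sys.argv[1])); q0=np.array(s["qpos"]); mg=lambda q:np.min(np.minimum(q-LO,HI-q)); t0=time.time(); best=-9
def tr(q,p,R,n=8):
    q,e=track(q,np.array(p),R,n); return q,(mg(q) if e<2e-3 else -1)
while time.time()-t0<240:
    q=q0;ms=[];desc=[]
    for k in range(rng.integers(1,3)):
        p=[rng.uniform(.35,.65),rng.uniform(-.3,.25),rng.uniform(.38,.5)]; az=rng.uniform(-1.8,1.2); tl=rng.uniform(-.7,.7,2)
        R=Ro.from_rotvec([tl[0],tl[1],0]).as_matrix()@Rdown(az)
        q,m=tr(q,p,R); ms.append(m); desc.append(np.r_[p,tl,az].round(2).tolist())
        if m<0.03: break
    if min(ms)<0.03: continue
    phi=rng.uniform(-1.5,1.5)
    for h in (.30,.143):
        q,m=tr(q,ax(h),Rt(phi)); ms.append(m)
        if m<.03: break
    if min(ms)<.03: continue
    qg=q
    for k in range(1,5):
        q,m=tr(q,ax(.143),Rt(phi-.6*k),5); ms.append(m)
        if m<.02: break
    sc=(len(ms)-len(desc)-2)+min(ms)
    if sc>best: best=sc; print(round(sc,3),desc,"phi",round(phi,2),"qg",qg.round(2),"end",q.round(2),flush=True)
E
for i in 1 2 3 4; do OMP_NUM_THREADS=1 python3 search.py $i > s$i.txt & done; wait; tail -n 1 s?.txt
```

```text
==> s1.txt <==
this script no longer has the robot

==> s2.txt <==
4.097 [[0.42, -0.29, 0.42, -0.39, -0.37, -1.65], [0.42, -0.19, 0.42, -0.6, 0.44, 0.23]] phi -1.11 qg [-0.06  0.21  0.02  2.2  -0.86  0.22 -0.03] end [-0.54  0.22  0.6   2.23 -1.2   0.34 -2.1 ]

==> s3.txt <==
this script no longer has the robot

==> s4.txt <==
this script no longer has the robotException ignored in: <_io.TextIOWrapper mode='rw' encoding='UTF-8'>
Traceback (most recent call last):
BrokenPipeError: [Errno 32] Broken pipe
Exception ignored in: <_io.TextIOWrapper mode='rw' encoding='UTF-8'>
Traceback (most recent call last):
BrokenPipeError: [Errno 32] Broken pipe
Exception ignored in: <_io.TextIOWrapper mode='rw' encoding='UTF-8'>
Traceback (most recent call last):
BrokenPipeError: [Errno 32] Broken pipe
```

```bash
cat > go.py <<'E'
from sim import *
def wp(p,tl,az): return np.array(p),Ro.from_rotvec([tl[0],tl[1],0]).as_matrix()@Rdown(az)
T=[wp([.42,-.29,.42],[-.39,-.37],-1.65),wp([.42,-.19,.42],[-.6,.44],.23),(ax(.30),Rt(-1.11)),(ax(.143),Rt(-1.11))]
def show(i):
    log(); rel(*T[i]); q=np.array(monitor.get_state()["qpos"])
    for t in T[i:]: q,e=track(q,*t,12); print("  pred",q.round(2),round(e,4))
    for k in range(1,5): q,e=track(q,ax(.143),Rt(-1.11-.6*k),6); print("  sweep",q.round(2),round(e,4))
E
python3 -c "from go import *; show(0)"
```

```text
d [-1.1135 -0.8842 -0.1277] a [-0.0807 -0.0308  0.3343] | t 4.05 q [-0.96 -0.11  0.93  1.78  0.13  1.33  0.45] phi 0.216 tcp in pot mm [-27.7 -59.6 409.8] grip 0.0916 0.0 F [ 0.1 -0.5  0. ]
  pred [-0.07 -0.22  0.31  1.96  0.42  0.96 -1.57] 0.0
  pred [-0.33  0.28  0.29  1.59  0.49  1.77  0.17] 0.0
  pred [-0.28 -0.14  0.28  2.17 -0.3   0.53 -0.57] 0.0
  pred [-0.2   0.21  0.19  2.21 -0.99  0.25  0.09] 0.0
  sweep [-0.32  0.21  0.33  2.22 -1.07  0.27 -0.42] 0.0
  sweep [-0.43  0.21  0.46  2.23 -1.14  0.3  -0.96] 0.0
  sweep [-0.53  0.22  0.59  2.23 -1.19  0.33 -1.5 ] 0.0
  sweep [-0.63  0.24  0.71  2.24 -1.24  0.37 -2.05] 0.0
```

Request:
drive_tool(increments=[{"dx": -0.074, "dy": -0.059, "dz": -0.009, "ax": -0.0054, "ay": -0.002, "az": 0.0223, "hand": 1}, {"dx": -0.148, "dy": -0.118, "dz": -0.018, "ax": -0.0108, "ay": -0.004, "az": 0.0446, "hand": 1}, {"dx": -0.222, "dy": -0.177, "dz": -0.026, "ax": -0.0161, "ay": -0.006, "az": 0.0669, "hand": 1}, {"dx": -0.296, "dy": -0.236, "dz": -0.034, "ax": -0.0215, "ay": -0.008, "az": 0.0892, "hand": 1}, {"dx": -0.37, "dy": -0.295, "dz": -0.043, "ax": -0.027, "ay": -0.01, "az": 0.111, "hand": 1}])

```text
clock: 4.55
ee_pos: [0.4455, -0.148, 0.4059]
ee_rot: [[0.189, 0.941, 0.28], [0.982, -0.179, -0.063], [-0.01, 0.287, -0.958]]
contact_force: [-0.8, 0.0, -0.2]
grip_width: 0.0917
grasp_force: 0.0
```

```bash
python3 -c "from go import *; show(0)"
```

```text
d [-0.9627  0.0361 -0.0781] a [-0.0536 -0.0214  0.2234] | t 4.55 q [-0.74 -0.27  0.74  1.88  0.26  1.18 -0.25] phi -0.504 tcp in pot mm [ -49.8 -120.3  434.4] grip 0.0917 0.0 F [-0.8  0.  -0.2]
  pred [-0.19 -0.24  0.39  1.97  0.46  0.98 -1.61] 0.0
  pred [-0.44  0.28  0.44  1.6   0.47  1.75  0.21] 0.0
  pred [-0.42 -0.15  0.4   2.18 -0.24  0.53 -0.62] 0.0
  pred [-0.34  0.21  0.36  2.22 -1.09  0.28  0.19] 0.0
  sweep [-0.45  0.21  0.49  2.23 -1.15  0.31 -0.35] 0.0
  sweep [-0.55  0.22  0.61  2.23 -1.2   0.34 -0.89] 0.0
  sweep [-0.64  0.24  0.73  2.24 -1.25  0.37 -1.44] 0.0
  sweep [-0.73  0.26  0.84  2.24 -1.29  0.41 -2.  ] 0.0
```

Request:
drive_tool(increments=[{"dx": -0.1, "dy": 0.004, "dz": -0.008, "ax": -0.0054, "ay": -0.002, "az": 0.0223, "hand": 1}, {"dx": -0.2, "dy": 0.007, "dz": -0.016, "ax": -0.0108, "ay": -0.004, "az": 0.0446, "hand": 1}, {"dx": -0.3, "dy": 0.01, "dz": -0.024, "ax": -0.0161, "ay": -0.006, "az": 0.0669, "hand": 1}, {"dx": -0.4, "dy": 0.014, "dz": -0.032, "ax": -0.0215, "ay": -0.008, "az": 0.0892, "hand": 1}, {"dx": -0.5, "dy": 0.018, "dz": -0.04, "ax": -0.027, "ay": -0.01, "az": 0.111, "hand": 1}])

```text
clock: 5.05
ee_pos: [0.4325, -0.2217, 0.4132]
ee_rot: [[0.751, 0.54, 0.38], [0.636, -0.745, -0.199], [0.176, 0.391, -0.903]]
contact_force: [0.4, 0.1, 0.3]
grip_width: 0.0916
grasp_force: 0.0
```

```bash
python3 -c "from go import *; show(0)"
```

```text
d [-0.3446  0.3121  0.018 ] a [-0.0271 -0.0115  0.1122] | t 5.05 q [-0.47 -0.3   0.57  1.96  0.37  1.04 -0.91] phi -1.097 tcp in pot mm [ -74.9 -186.1  461. ] grip 0.0916 0.0 F [0.4 0.1 0.3]
  pred [-0.22 -0.24  0.42  1.97  0.48  0.99 -1.63] 0.0
  pred [-0.48  0.29  0.48  1.6   0.46  1.74  0.22] 0.0
  pred [-0.46 -0.16  0.44  2.18 -0.22  0.53 -0.64] 0.0
  pred [-0.39  0.21  0.41  2.22 -1.11  0.29  0.22] 0.0
  sweep [-0.5   0.22  0.54  2.23 -1.17  0.32 -0.32] 0.0
  sweep [-0.59  0.23  0.67  2.24 -1.22  0.35 -0.87] 0.0
  sweep [-0.68  0.25  0.78  2.24 -1.27  0.39 -1.43] 0.0
  sweep [-0.76  0.27  0.89  2.25 -1.31  0.43 -1.99] 0.0
```

Request:
drive_tool(increments=[{"dx": -0.07, "dy": 0.062, "dz": 0.004, "ax": -0.0054, "ay": -0.002, "az": 0.0223, "hand": 1}, {"dx": -0.14, "dy": 0.125, "dz": 0.007, "ax": -0.0108, "ay": -0.004, "az": 0.0446, "hand": 1}, {"dx": -0.21, "dy": 0.187, "dz": 0.01, "ax": -0.0161, "ay": -0.007, "az": 0.0669, "hand": 1}, {"dx": -0.28, "dy": 0.25, "dz": 0.014, "ax": -0.0215, "ay": -0.009, "az": 0.0892, "hand": 1}, {"dx": -0.345, "dy": 0.312, "dz": 0.018, "ax": -0.027, "ay": -0.011, "az": 0.112, "hand": 1}])

```text
clock: 5.55
ee_pos: [0.4204, -0.2899, 0.42]
ee_rot: [[0.924, -0.142, 0.355], [-0.001, -0.929, -0.371], [0.382, 0.342, -0.858]]
contact_force: [0.5, 0.1, 0.4]
grip_width: 0.092
grasp_force: 0.0
```

```bash
sed -i 's/<240/<150/; s/range(rng.integers(1,3))/range(1)/; s/uniform(-1.5,1.5)/uniform(-1.5,0.3)/' search.py; python3 -c "from go import *; show(1)"; OMP_NUM_THREADS=1 python3 search.py 7 > s7.txt; tail -n 2 s7.txt
```

```text
d [-0.0031 -0.6183 -0.248 ] a [ 0.0861 -0.1271 -0.3108] | t 5.55 q [-0.22 -0.24  0.42  1.97  0.48  0.98 -1.62] phi -1.755 tcp in pot mm [ -98.1 -246.9  485.5] grip 0.092 0.0 F [0.5 0.1 0.4]
  pred [-0.47  0.29  0.48  1.6   0.46  1.74  0.22] 0.0
  pred [-0.46 -0.16  0.43  2.18 -0.22  0.53 -0.64] 0.0
  pred [-0.39  0.21  0.41  2.22 -1.11  0.29  0.22] 0.0
  sweep [-0.5   0.22  0.54  2.23 -1.17  0.32 -0.32] 0.0
  sweep [-0.59  0.23  0.66  2.24 -1.22  0.35 -0.87] 0.0
  sweep [-0.68  0.25  0.78  2.24 -1.27  0.39 -1.43] 0.0
  sweep [-0.76  0.27  0.89  2.25 -1.31  0.43 -1.99] 0.0
4.048 [[0.61, -0.08, 0.42, -0.69, -0.08, -0.28]] phi -1.14 qg [-0.25  0.21  0.24  2.21 -1.02  0.25  0.1 ] end [-0.69  0.25  0.78  2.24 -1.27  0.39 -2.05]
4.075 [[0.65, 0.03, 0.39, -0.63, 0.07, -0.31]] phi -1.17 qg [-0.18  0.21  0.15  2.21 -0.97  0.24  0.02] end [-0.63  0.24  0.71  2.24 -1.24  0.37 -2.11]
```

```bash
sed -i 's/^T=.*/T=[wp([.65,.03,.39],[-.63,.07],-.31),(ax(.30),Rt(-1.17)),(ax(.143),Rt(-1.17))]/; s/-1.11-/-1.17-/' go.py; python3 -c "from go import *; show(0)"
```

```text
d [ 1.3362 -2.2672 -0.0758] a [ 0.007  -0.0835 -0.2289] | t 5.55 q [-0.22 -0.24  0.42  1.97  0.48  0.98 -1.62] phi -1.755 tcp in pot mm [ -98.1 -246.9  485.5] grip 0.092 0.0 F [0.5 0.1 0.4]
  pred [-0.52  0.55  0.18  1.17  0.47  1.72 -0.66] 0.0
  pred [-0.27 -0.13  0.27  2.18 -0.3   0.53 -0.62] 0.0
  pred [-0.2   0.21  0.18  2.21 -0.98  0.24  0.03] 0.0
  sweep [-0.32  0.21  0.32  2.22 -1.07  0.27 -0.49] 0.0
  sweep [-0.43  0.21  0.46  2.23 -1.14  0.3  -1.02] 0.0
  sweep [-0.53  0.22  0.58  2.23 -1.19  0.33 -1.56] 0.0
  sweep [-0.63  0.23  0.7   2.24 -1.24  0.36 -2.11] 0.0
```

Request:
drive_tool(increments=[{"dx": 0.118, "dy": -0.2, "dz": -0.007, "ax": 0.0006, "ay": -0.0074, "az": -0.0202, "hand": 1}, {"dx": 0.236, "dy": -0.4, "dz": -0.014, "ax": 0.0012, "ay": -0.0148, "az": -0.0404, "hand": 1}, {"dx": 0.354, "dy": -0.6, "dz": -0.02, "ax": 0.0018, "ay": -0.0222, "az": -0.0606, "hand": 1}, {"dx": 0.472, "dy": -0.8, "dz": -0.027, "ax": 0.0024, "ay": -0.0296, "az": -0.0808, "hand": 1}, {"dx": 0.59, "dy": -1, "dz": -0.033, "ax": 0.003, "ay": -0.037, "az": -0.101, "hand": 1}])

```text
clock: 6.05
ee_pos: [0.5221, -0.1465, 0.4064]
ee_rot: [[0.874, 0.467, 0.133], [0.478, -0.777, -0.411], [-0.088, 0.423, -0.902]]
contact_force: [0.7, -0.8, 0.5]
grip_width: 0.0916
grasp_force: 0.0
```

```bash
python3 -c "from go import *; show(0)"
```

```text
d [ 1.317  -0.5618 -0.2712] a [ 0.0041 -0.0463 -0.1262] | t 6.05 q [-0.4   0.08  0.31  1.7   0.43  1.29 -1.26] phi -1.143 tcp in pot mm [  10.3 -143.2  392.9] grip 0.0916 0.0 F [ 0.7 -0.8  0.5]
  pred [-0.53  0.55  0.18  1.17  0.47  1.72 -0.66] 0.0
  pred [-0.27 -0.13  0.27  2.18 -0.3   0.53 -0.62] 0.0
  pred [-0.2   0.21  0.18  2.21 -0.99  0.24  0.03] 0.0
  sweep [-0.32  0.21  0.32  2.22 -1.07  0.27 -0.49] 0.0
  sweep [-0.43  0.21  0.46  2.23 -1.14  0.3  -1.02] 0.0
  sweep [-0.53  0.22  0.58  2.23 -1.19  0.33 -1.56] 0.0
  sweep [-0.63  0.23  0.7   2.24 -1.24  0.36 -2.11] 0.0
```

Request:
drive_tool(increments=[{"dx": 0.2, "dy": -0.084, "dz": -0.04, "ax": 0.0006, "ay": -0.007, "az": -0.019, "hand": 1}, {"dx": 0.4, "dy": -0.168, "dz": -0.08, "ax": 0.0012, "ay": -0.014, "az": -0.038, "hand": 1}, {"dx": 0.6, "dy": -0.252, "dz": -0.12, "ax": 0.0018, "ay": -0.021, "az": -0.057, "hand": 1}, {"dx": 0.8, "dy": -0.336, "dz": -0.16, "ax": 0.0024, "ay": -0.028, "az": -0.076, "hand": 1}, {"dx": 1, "dy": -0.42, "dz": -0.2, "ax": 0.003, "ay": -0.035, "az": -0.095, "hand": 1}])

```text
clock: 6.55
ee_pos: [0.6203, -0.0141, 0.3935]
ee_rot: [[0.469, 0.883, -0.034], [0.737, -0.411, -0.537], [-0.488, 0.227, -0.843]]
contact_force: [0.4, -0.3, -0.4]
grip_width: 0.092
grasp_force: 0.0
```

```bash
python3 -c "from go import *; show(0); show(1)"
```

```text
d [ 0.3205  0.0485 -0.1445] a [ 0.0008 -0.0114 -0.0312] | t 6.55 q [-0.5   0.44  0.21  1.32  0.44  1.61 -0.82] phi -0.758 tcp in pot mm [113.7 -48.8 304.9] grip 0.092 0.0 F [ 0.4 -0.3 -0.4]
  pred [-0.53  0.55  0.18  1.17  0.47  1.72 -0.66] 0.0
  pred [-0.28 -0.13  0.27  2.18 -0.3   0.53 -0.62] 0.0
  pred [-0.2   0.21  0.18  2.21 -0.99  0.24  0.03] 0.0
  sweep [-0.32  0.21  0.32  2.22 -1.07  0.27 -0.48] 0.0
  sweep [-0.43  0.21  0.46  2.23 -1.14  0.3  -1.02] 0.0
  sweep [-0.53  0.22  0.58  2.24 -1.2   0.33 -1.56] 0.0
  sweep [-0.63  0.23  0.7   2.24 -1.24  0.36 -2.11] 0.0
d [-0.0047 -0.7485  0.3486] a [-0.0014  0.1542  0.077 ] | t 6.55 q [-0.5   0.44  0.21  1.32  0.44  1.61 -0.82] phi -0.758 tcp in pot mm [113.7 -48.8 304.9] grip 0.092 0.0 F [ 0.4 -0.3 -0.4]
  pred [-0.32 -0.14  0.31  2.18 -0.28  0.53 -0.64] 0.0
  pred [-0.24  0.21  0.23  2.21 -1.02  0.25  0.06] 0.0
  sweep [-0.36  0.21  0.37  2.22 -1.1   0.28 -0.46] 0.0
  sweep [-0.46  0.21  0.5   2.23 -1.16  0.31 -1.  ] 0.0
  sweep [-0.56  0.22  0.62  2.24 -1.21  0.34 -1.55] 0.0
  sweep [-0.65  0.24  0.74  2.24 -1.26  0.37 -2.1 ] 0.0
```

Now the rest of waypoint 2.

Request:
drive_tool(increments=[{"dx": 0.16, "dy": 0.024, "dz": -0.07, "ax": 0, "ay": -0.006, "az": -0.015, "hand": 1}, {"dx": 0.32, "dy": 0.048, "dz": -0.144, "ax": 0.001, "ay": -0.011, "az": -0.031, "hand": 1}])

```text
clock: 6.75
ee_pos: [0.6499, 0.0302, 0.3894]
ee_rot: [[0.285, 0.956, -0.066], [0.764, -0.268, -0.587], [-0.579, 0.117, -0.807]]
contact_force: [-0.1, 0.4, -0.1]
grip_width: 0.092
grasp_force: 0.0
```

```bash
python3 -c "from go import *; show(1)"
```

```text
d [-0.1331 -0.8368  0.5119] a [-0.0149  0.166   0.1057] | t 6.75 q [-0.52  0.55  0.18  1.17  0.47  1.72 -0.67] phi -0.646 tcp in pot mm [145.8 -16.3 277.3] grip 0.092 0.0 F [-0.1  0.4 -0.1]
  pred [-0.27 -0.13  0.27  2.18 -0.3   0.53 -0.62] 0.0
  pred [-0.2   0.2   0.18  2.21 -0.98  0.24  0.03] 0.0
  sweep [-0.32  0.21  0.32  2.22 -1.07  0.27 -0.49] 0.0
  sweep [-0.43  0.21  0.46  2.23 -1.14  0.3  -1.02] 0.0
  sweep [-0.53  0.22  0.58  2.23 -1.19  0.33 -1.57] 0.0
  sweep [-0.63  0.23  0.7   2.24 -1.24  0.36 -2.12] 0.0
```

Request:
drive_tool(increments=[{"dx": -0.013, "dy": -0.084, "dz": 0.051, "ax": -0.0015, "ay": 0.0166, "az": 0.0106, "hand": 1}, {"dx": -0.027, "dy": -0.167, "dz": 0.102, "ax": -0.003, "ay": 0.0332, "az": 0.0211, "hand": 1}, {"dx": -0.04, "dy": -0.251, "dz": 0.154, "ax": -0.0045, "ay": 0.0498, "az": 0.0317, "hand": 1}, {"dx": -0.053, "dy": -0.335, "dz": 0.205, "ax": -0.006, "ay": 0.0664, "az": 0.0423, "hand": 1}, {"dx": -0.067, "dy": -0.418, "dz": 0.256, "ax": -0.0075, "ay": 0.083, "az": 0.053, "hand": 1}])

```text
clock: 7.25
ee_pos: [0.5837, 0.0156, 0.3578]
ee_rot: [[0.556, 0.804, 0.209], [0.83, -0.53, -0.172], [-0.028, 0.27, -0.963]]
contact_force: [0.1, 0.6, 0.7]
grip_width: 0.0917
grasp_force: 0.0
```

```bash
python3 -c "from go import *; show(1)"
```

```text
d [-0.3005 -0.3638  0.1388] a [-0.0066  0.0819  0.0517] | t 7.25 q [-0.39  0.17  0.15  1.66  0.21  1.16 -0.9 ] phi -0.868 tcp in pot mm [ 72.5  -9.  290.1] grip 0.0917 0.0 F [0.1 0.6 0.7]
  pred [-0.28 -0.14  0.28  2.18 -0.3   0.53 -0.63] 0.0
  pred [-0.2   0.2   0.18  2.21 -0.99  0.24  0.03] 0.0
  sweep [-0.32  0.21  0.33  2.22 -1.07  0.27 -0.49] 0.0
  sweep [-0.43  0.21  0.46  2.23 -1.14  0.3  -1.02] 0.0
  sweep [-0.53  0.22  0.59  2.23 -1.19  0.33 -1.57] 0.0
  sweep [-0.63  0.23  0.71  2.24 -1.24  0.36 -2.12] 0.0
```

Request:
drive_tool(increments=[{"dx": -0.06, "dy": -0.073, "dz": 0.028, "ax": -0.0013, "ay": 0.0164, "az": 0.0103, "hand": 1}, {"dx": -0.12, "dy": -0.146, "dz": 0.056, "ax": -0.0026, "ay": 0.0328, "az": 0.0207, "hand": 1}, {"dx": -0.18, "dy": -0.218, "dz": 0.083, "ax": -0.004, "ay": 0.0491, "az": 0.031, "hand": 1}, {"dx": -0.24, "dy": -0.291, "dz": 0.111, "ax": -0.0053, "ay": 0.0655, "az": 0.0414, "hand": 1}, {"dx": -0.3, "dy": -0.364, "dz": 0.139, "ax": -0.0066, "ay": 0.0819, "az": 0.0517, "hand": 1}])

```text
clock: 7.75
ee_pos: [0.5189, 0.0027, 0.3249]
ee_rot: [[0.591, 0.595, 0.544], [0.61, -0.772, 0.181], [0.528, 0.225, -0.819]]
contact_force: [0.2, 2.0, 0.1]
grip_width: 0.0921
grasp_force: 0.0
```

```bash
python3 -c "from go import *; show(1); show(2)"
```

```text
d [ 0.0023 -0.0041  0.0052] a [0.0002 0.     0.0001] | t 7.75 q [-0.27 -0.14  0.27  2.18 -0.3   0.53 -0.62] phi -1.169 tcp in pot mm [ -0.1  -0.7 300.8] grip 0.0921 0.0 F [0.2 2.  0.1]
  pred [-0.27 -0.13  0.27  2.18 -0.3   0.53 -0.62] 0.0
  pred [-0.19  0.2   0.17  2.21 -0.98  0.24  0.02] 0.0
  sweep [-0.31  0.21  0.32  2.22 -1.06  0.27 -0.49] 0.0
  sweep [-0.42  0.21  0.45  2.23 -1.13  0.3  -1.03] 0.0
  sweep [-0.53  0.22  0.58  2.23 -1.19  0.33 -1.57] 0.0
  sweep [-0.62  0.23  0.69  2.24 -1.23  0.36 -2.12] 0.0
d [ 0.0025 -0.0053  1.0518] a [0.0002 0.     0.0001] | t 7.75 q [-0.27 -0.14  0.27  2.18 -0.3   0.53 -0.62] phi -1.169 tcp in pot mm [ -0.1  -0.7 300.8] grip 0.0921 0.0 F [0.2 2.  0.1]
  pred [-0.19  0.2   0.17  2.21 -0.98  0.24  0.02] 0.0
  sweep [-0.31  0.21  0.32  2.22 -1.06  0.27 -0.49] 0.0
  sweep [-0.42  0.21  0.45  2.23 -1.13  0.3  -1.03] 0.0
  sweep [-0.53  0.22  0.58  2.23 -1.19  0.33 -1.57] 0.0
  sweep [-0.62  0.23  0.7   2.24 -1.24  0.36 -2.12] 0.0
```

Request:
drive_tool(increments=[{"dx": 0.002, "dy": -0.003, "dz": 0.15, "ax": 0, "ay": 0, "az": 0, "hand": 1}, {"dx": 0.002, "dy": -0.003, "dz": 0.3, "ax": 0, "ay": 0, "az": 0, "hand": 1}, {"dx": 0.002, "dy": -0.003, "dz": 0.45, "ax": 0, "ay": 0, "az": 0, "hand": 1}, {"dx": 0.002, "dy": -0.003, "dz": 0.58, "ax": 0, "ay": 0, "az": 0, "hand": 1}, {"dx": 0.002, "dy": -0.003, "dz": 0.65, "ax": 0, "ay": 0, "az": 0, "hand": 1}])

```text
clock: 8.25
ee_pos: [0.572, 0.0224, 0.2428]
ee_rot: [[0.592, 0.6, 0.539], [0.614, -0.768, 0.181], [0.523, 0.223, -0.823]]
contact_force: [-0.9, 0.0, -0.1]
grip_width: 0.0916
grasp_force: 0.0
```

```bash
python3 - <<'E'
from go import *
show(2)
a,_=viewer.get_image("side");b,_=viewer.get_image("top")
u=[proj(n,ax(.19)).astype(int) for n in("side","top")]
c=[cv2.resize(i[max(0,p[1]-60):p[1]+60,p[0]-60:p[0]+60],(390,390),interpolation=3) for i,p in zip((a,b),u)]
cv2.imwrite("pics/g1.png",np.hstack(c)); print(u)
E
```

```text
d [0.004  0.0102 0.3867] a [-0.0005  0.0009  0.0007] | t 8.25 q [-0.31  0.07  0.31  2.22 -0.65  0.34 -0.29] phi -1.166 tcp in pot mm [ -0.8   1.1 201. ] grip 0.0916 0.0 F [-0.9  0.  -0.1]
  pred [-0.18  0.21  0.16  2.21 -0.98  0.24  0.02] 0.0
  sweep [-0.3   0.21  0.3   2.22 -1.06  0.26 -0.49] 0.0
  sweep [-0.41  0.21  0.44  2.23 -1.13  0.29 -1.02] 0.0
  sweep [-0.52  0.22  0.56  2.23 -1.19  0.32 -1.57] 0.0
  sweep [-0.61  0.23  0.68  2.24 -1.24  0.36 -2.12] 0.0
[array([313, 237]), array([306, 204])]
```

View pics/g1.png

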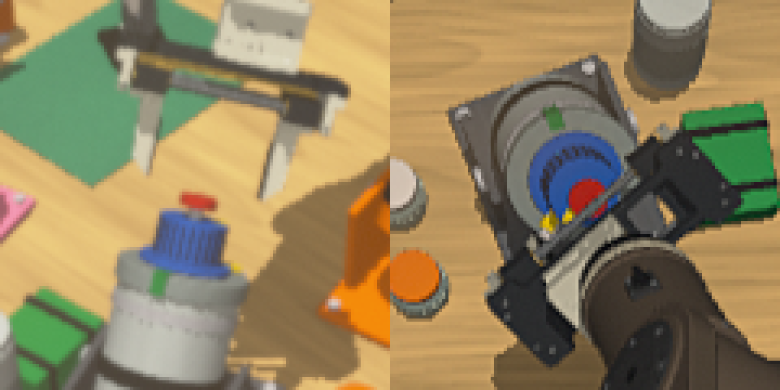

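On the left, the side crop shows both fingertips at (145,165) and (270,190), either side of the head's axis at (197,200). On the right, the top crop shows the jars and mould clear of the gripper. I'll go down and grip.

Request:
drive_tool(increments=[{"dx": 0.004, "dy": 0.01, "dz": 0.1, "ax": 0, "ay": 0.001, "az": 0, "hand": 1}, {"dx": 0.004, "dy": 0.01, "dz": 0.2, "ax": 0, "ay": 0.001, "az": 0, "hand": 1}, {"dx": 0.004, "dy": 0.01, "dz": 0.3, "ax": 0, "ay": 0.001, "az": 0, "hand": 1}, {"dx": 0.004, "dy": 0.01, "dz": 0.36, "ax": 0, "ay": 0.001, "az": 0, "hand": 1}, {"dx": 0.004, "dy": 0.01, "dz": 0.387, "ax": 0, "ay": 0.001, "az": 0, "hand": 1}])

```text
clock: 8.85
ee_pos: [0.6048, 0.0315, 0.197]
ee_rot: [[0.588, 0.599, 0.544], [0.612, -0.769, 0.185], [0.529, 0.224, -0.818]]
contact_force: [0.9, 0.4, 0.2]
grip_width: 0.0917
grasp_force: 0.0
```

```bash
python3 -c "from go import *; show(2)"
```

```text
d [-0.0032 -0.006   0.0069] a [-0.0004 -0.0004  0.0006] | t 8.85 q [-0.19  0.2   0.17  2.21 -0.99  0.25  0.04] phi -1.167 tcp in pot mm [  0.8  -0.6 144. ] grip 0.0917 0.0 F [0.9 0.4 0.2]
  pred [-0.19  0.21  0.17  2.21 -0.99  0.24  0.03] 0.0
  sweep [-0.31  0.21  0.32  2.22 -1.07  0.27 -0.48] 0.0
  sweep [-0.42  0.21  0.45  2.23 -1.14  0.3  -1.02] 0.0
  sweep [-0.53  0.22  0.58  2.24 -1.19  0.33 -1.56] 0.0
  sweep [-0.62  0.23  0.69  2.24 -1.24  0.36 -2.12] 0.0
```

Next I'll close the gripper. 0.6 of the 92 mm stroke is already below the 58 mm collar, so shutting fully lets it stop on the collar.

Request:
drive_tool(increments=[{"dx": 0, "dy": 0, "dz": 0, "ax": 0, "ay": 0, "az": 0, "hand": 0.5}, {"dx": 0, "dy": 0, "dz": 0, "ax": 0, "ay": 0, "az": 0, "hand": 0.5}, {"dx": 0, "dy": 0, "dz": 0, "ax": 0, "ay": 0, "az": 0, "hand": 0.5}, {"dx": 0, "dy": 0, "dz": 0, "ax": 0, "ay": 0, "az": 0, "hand": 0.5}, {"dx": 0, "dy": 0, "dz": 0, "ax": 0, "ay": 0, "az": 0, "hand": 0.5}], squeeze=45)

```text
clock: 9.35
ee_pos: [0.6037, 0.0328, 0.1967]
ee_rot: [[0.587, 0.601, 0.542], [0.613, -0.768, 0.187], [0.529, 0.222, -0.819]]
contact_force: [-6.0, 0.1, 6.8]
grip_width: 0.057
grasp_force: 45.0
```

```bash
python3 -c "from go import *; show(2)"
```

```text
d [-0.0026  0.0053  0.0076] a [-0.0008 -0.0003  0.0007] | t 9.35 q [-0.19  0.2   0.17  2.21 -0.99  0.25  0.04] phi -1.165 tcp in pot mm [  0.    0.9 144.1] grip 0.057 45.0 F [-6.   0.1  6.8]
  pred [-0.19  0.21  0.17  2.21 -0.99  0.24  0.03] 0.0
  sweep [-0.32  0.21  0.32  2.22 -1.07  0.27 -0.48] 0.0
  sweep [-0.43  0.21  0.45  2.23 -1.14  0.3  -1.02] 0.0
  sweep [-0.53  0.22  0.58  2.24 -1.19  0.33 -1.56] 0.0
  sweep [-0.62  0.23  0.7   2.24 -1.24  0.36 -2.12] 0.0
```

Request:
drive_tool(increments=[{"dx": 0, "dy": -0.01, "dz": 0, "ax": 0, "ay": 0, "az": 0.01, "hand": 0.5}, {"dx": 0, "dy": -0.01, "dz": 0, "ax": 0, "ay": 0, "az": 0.025, "hand": 0.5}, {"dx": 0, "dy": -0.01, "dz": 0, "ax": 0, "ay": 0, "az": 0.04, "hand": 0.5}, {"dx": 0, "dy": -0.01, "dz": 0, "ax": 0, "ay": 0, "az": 0.055, "hand": 0.5}, {"dx": 0, "dy": -0.01, "dz": 0, "ax": 0, "ay": 0, "az": 0.07, "hand": 0.5}])

```text
clock: 9.85
ee_pos: [0.6042, 0.0317, 0.1969]
ee_rot: [[0.788, 0.288, 0.545], [0.223, -0.957, 0.183], [0.574, -0.023, -0.818]]
contact_force: [1.3, -4.1, -1.0]
grip_width: 0.0573
grasp_force: 45.0
```

```bash
python3 - <<'E'
from go import *
s=monitor.get_state(); ph=-1.6; rel(ax(.144),Rt(ph)); print("Mz",(np.array(s["ee_rot"]).T@s["wrist_torque"]).round(2))
n="top"
im,d=viewer.get_image(n)
hsv=cv2.cvtColor(im,cv2.COLOR_BGR2HSV);H,S,V=[hsv[...,i].astype(int) for i in range(3)]
P=cloud(n,im,d,(H>20)&(H<35)&(S>140)&(V>100)); Q=(P-pot)@F
Q=Q[(np.hypot(Q[:,0],Q[:,1])<.055)&(Q[:,2]>.12)&(Q[:,2]<.18)]; print(len(Q),np.arctan2(Q[:,1],Q[:,0]).round(2))
E
```

```text
d [-0.0021 -0.0023  0.0016] a [-0.0001 -0.0002 -0.0015] | t 9.85 q [-0.28  0.2   0.28  2.22 -1.05  0.26 -0.34] phi -1.61 tcp in pot mm [  0.3  -0.4 144.2] grip 0.0573 45.0 F [ 1.3 -4.1 -1. ]
Mz [-0.06 -0.9  -0.52]
0 []
```

Request:
drive_tool(increments=[{"dx": 0, "dy": 0, "dz": 0, "ax": 0, "ay": 0, "az": 0.018, "hand": 0.5}, {"dx": 0, "dy": 0, "dz": 0, "ax": 0, "ay": 0, "az": 0.036, "hand": 0.5}, {"dx": 0, "dy": 0, "dz": 0, "ax": 0, "ay": 0, "az": 0.054, "hand": 0.5}, {"dx": 0, "dy": 0, "dz": 0, "ax": 0, "ay": 0, "az": 0.072, "hand": 0.5}, {"dx": 0, "dy": 0, "dz": 0, "ax": 0, "ay": 0, "az": 0.09, "hand": 0.5}])

```text
clock: 10.4
ee_pos: [0.6043, 0.03, 0.1966]
ee_rot: [[0.819, -0.181, 0.545], [-0.325, -0.928, 0.181], [0.474, -0.325, -0.819]]
contact_force: [2.3, -8.2, -2.8]
grip_width: 0.0576
grasp_force: 45.0
```

```bash
cat > chk.py <<'E'
from go import *
s=monitor.get_state(); rel(ax(.144),Rt(-1.165-2.2)); print("M",(np.array(s["ee_rot"]).T@s["wrist_torque"]).round(2))
E
python3 chk.py
```

```text
d [-0.0063 -0.0112  0.0016] a [-0.0001 -0.0004  0.1894] | t 10.4 q [-0.39  0.21  0.41  2.23 -1.12  0.29 -0.84] phi -2.175 tcp in pot mm [ -0.2  -1.9 144.3] grip 0.0576 45.0 F [ 2.3 -8.2 -2.8]
M [-1.42 -0.34 -0.57]
```

Request:
drive_tool(increments=[{"dx": 0, "dy": 0, "dz": 0, "ax": 0, "ay": 0, "az": 0.018, "hand": 0.5}, {"dx": 0, "dy": 0, "dz": 0, "ax": 0, "ay": 0, "az": 0.036, "hand": 0.5}, {"dx": 0, "dy": 0, "dz": 0, "ax": 0, "ay": 0, "az": 0.054, "hand": 0.5}, {"dx": 0, "dy": 0, "dz": 0, "ax": 0, "ay": 0, "az": 0.072, "hand": 0.5}, {"dx": 0, "dy": 0, "dz": 0, "ax": 0, "ay": 0, "az": 0.09, "hand": 0.5}])

```text
clock: 10.9
ee_pos: [0.6036, 0.0287, 0.1959]
ee_rot: [[0.593, -0.593, 0.545], [-0.773, -0.609, 0.179], [0.226, -0.527, -0.819]]
contact_force: [-0.6, -11.8, -4.1]
grip_width: 0.0575
grasp_force: 45.0
```

```bash
python3 chk.py
```

```text
d [-0.0145 -0.0169  0.0015] a [ 0.0001 -0.0006  0.0992] | t 10.9 q [-0.49  0.21  0.53  2.23 -1.17  0.31 -1.36] phi -2.742 tcp in pot mm [ -1.5  -3.  144.2] grip 0.0575 45.0 F [ -0.6 -11.8  -4.1]
M [-2.49  0.73 -0.5 ]
```

Request:
drive_tool(increments=[{"dx": 0.006, "dy": 0.006, "dz": 0, "ax": 0, "ay": 0, "az": 0.016, "hand": 0.5}, {"dx": 0.012, "dy": 0.014, "dz": 0, "ax": 0, "ay": 0, "az": 0.032, "hand": 0.5}, {"dx": 0.014, "dy": 0.016, "dz": 0, "ax": 0, "ay": 0, "az": 0.048, "hand": 0.5}, {"dx": 0.015, "dy": 0.018, "dz": 0, "ax": 0, "ay": 0, "az": 0.064, "hand": 0.5}, {"dx": 0.016, "dy": 0.02, "dz": 0, "ax": 0, "ay": 0, "az": 0.08, "hand": 0.5}])

```text
clock: 11.4
ee_pos: [0.6025, 0.0281, 0.1949]
ee_rot: [[0.24, -0.805, 0.543], [-0.969, -0.164, 0.184], [-0.059, -0.57, -0.819]]
contact_force: [-6.0, -3.3, 3.6]
grip_width: 0.057
grasp_force: 45.0
```

```bash
python3 chk.py
```

```text
d [-0.0235 -0.0182  0.0011] a [0.0001 0.0003 0.0197] | t 11.4 q [-0.55  0.22  0.62  2.24 -1.22  0.34 -1.8 ] phi 3.042 tcp in pot mm [ -3.1  -3.2 144.2] grip 0.057 45.0 F [-6.  -3.3  3.6]
M [-2.26 -0.   -0.66]
```

Request:
drive_tool(increments=[{"dx": 0, "dy": 0, "dz": 0, "ax": 0, "ay": 0, "az": 0.01, "hand": 0.5}, {"dx": 0, "dy": 0, "dz": 0, "ax": 0, "ay": 0, "az": 0.02, "hand": 0.5}, {"dx": 0, "dy": 0, "dz": 0, "ax": 0, "ay": 0, "az": 0.03, "hand": 0.5}])

```text
clock: 11.7
ee_pos: [0.6021, 0.0281, 0.1946]
ee_rot: [[0.086, -0.836, 0.542], [-0.983, 0.018, 0.184], [-0.164, -0.549, -0.82]]
contact_force: [-7.4, -4.7, 5.0]
grip_width: 0.0575
grasp_force: 45.0
```

```bash
python3 chk.py
```

```text
d [-0.0266 -0.0173  0.0011] a [ 0.0003  0.0003 -0.0101] | t 11.7 q [-0.58  0.23  0.65  2.24 -1.23  0.35 -1.98] phi 2.855 tcp in pot mm [ -3.6  -3.1 144.2] grip 0.0575 45.0 F [-7.4 -4.7  5. ]
M [-2.65  0.42 -0.6 ]
```

Request:
drive_tool(increments=[{"dx": 0.005, "dy": 0.01, "dz": 0, "ax": 0, "ay": 0, "az": 0.01, "hand": 0.5}, {"dx": 0.005, "dy": 0.01, "dz": 0, "ax": 0, "ay": 0, "az": 0.02, "hand": 0.5}])

```text
clock: 11.9
ee_pos: [0.6019, 0.0298, 0.1947]
ee_rot: [[-0.014, -0.84, 0.543], [-0.973, 0.138, 0.187], [-0.232, -0.525, -0.819]]
contact_force: [-3.9, 2.0, 7.2]
grip_width: 0.0574
grasp_force: 45.0
```

```bash
python3 chk.py; python3 - <<'E'
from fit import *
for n in("side","top"):
    im,d=viewer.get_image(n); u=proj(n,ax(.15)).astype(int)
    cv2.imwrite(f"pics/{n}t.png",cv2.resize(im[u[1]-50:u[1]+50,u[0]-50:u[0]+50],(380,380),interpolation=3))
cv2.imwrite("pics/t1.png",np.hstack([cv2.imread(f"pics/{n}t.png") for n in("side","top")]))
E
```

```text
d [-0.0167 -0.0159 -0.0001] a [ 0.0001  0.0009 -0.0294] | t 11.9 q [-0.59  0.23  0.66  2.25 -1.24  0.36 -2.08] phi 2.733 tcp in pot mm [ -3.2  -1.4 144. ] grip 0.0574 45.0 F [-3.9  2.   7.2]
M [-1.16 -1.12 -1.85]
```

View pics/t1.png

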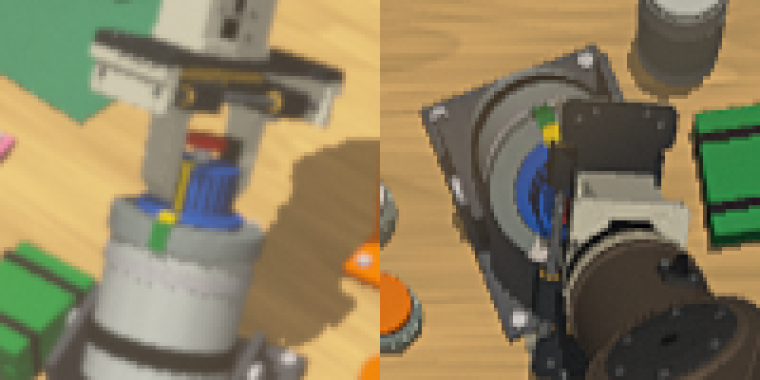

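Left crop: the yellow pointer at (167,215) sits right above the green mark at (160,235). The top crop agrees, with yellow at (550,130) against green at (543,115). The wrist moment jumped from 0.6 to 1.85 N m, so the collar is at its hard stop. I'll hold briefly, release and back off.

Request:
drive_tool(increments=[{"dx": 0, "dy": 0, "dz": 0, "ax": 0, "ay": 0, "az": 0, "hand": 0.5}, {"dx": 0, "dy": 0, "dz": 0, "ax": 0, "ay": 0, "az": 0, "hand": 0.5}, {"dx": 0, "dy": 0, "dz": 0, "ax": 0, "ay": 0, "az": -0.004, "hand": 1}, {"dx": 0, "dy": 0, "dz": 0, "ax": 0, "ay": 0, "az": -0.004, "hand": 1}, {"dx": 0, "dy": 0, "dz": 0, "ax": 0, "ay": 0, "az": -0.004, "hand": 1}])

```text
clock: 12.5
ee_pos: [0.6023, 0.0275, 0.1944]
ee_rot: [[0.001, -0.839, 0.544], [-0.976, 0.118, 0.184], [-0.218, -0.531, -0.819]]
contact_force: [-0.9, 0.0, 0.4]
grip_width: 0.0764
grasp_force: 0.0
```

```bash
cat > up.py <<'E'
from go import *
import sys
s=monitor.get_state();R=Rt(float(sys.argv[2]));rel(ax(float(sys.argv[1])),R); q,e=track(s["qpos"],ax(float(sys.argv[1])),R,12); print("pred",q.round(2),e)
q,e=track(q,ax(.173),R,6); print("press",q.round(2),round(e,4))
E
python3 up.py .22 2.7
```

```text
d [-0.0329 -0.0134 -0.5066] a [-0.      0.0002  0.0086] | t 12.5 q [-0.58  0.23  0.66  2.25 -1.24  0.35 -2.06] phi 2.754 tcp in pot mm [ -3.7  -3.7 144. ] grip 0.0764 0.0 F [-0.9  0.   0.4]
pred [-0.83  0.02  0.86  2.24 -0.66  0.38 -2.67] 0.0064992913527079305
press [-0.71  0.15  0.78  2.25 -1.03  0.36 -2.32] 0.0
```

```bash
python3 up.py .22 -2.6
```

```text
d [-0.0329 -0.0134 -0.5066] a [-0.0001  0.0002 -0.1479] | t 12.5 q [-0.58  0.23  0.66  2.25 -1.24  0.35 -2.06] phi 2.754 tcp in pot mm [ -3.7  -3.7 144. ] grip 0.0764 0.0 F [-0.9  0.   0.4]
pred [-0.67  0.01  0.69  2.24 -0.58  0.37 -1.77] 8.134814287449419e-15
press [-0.58  0.14  0.62  2.24 -0.97  0.33 -1.4 ] 0.0
```

Request:
drive_tool(increments=[{"dx": -0.015, "dy": -0.007, "dz": 0, "ax": 0, "ay": 0, "az": 0, "hand": 1}, {"dx": -0.033, "dy": -0.013, "dz": -0.1, "ax": 0, "ay": 0, "az": -0.01, "hand": 1}, {"dx": -0.033, "dy": -0.013, "dz": -0.25, "ax": 0, "ay": 0, "az": -0.03, "hand": 1}, {"dx": -0.033, "dy": -0.013, "dz": -0.4, "ax": 0, "ay": 0, "az": -0.053, "hand": 1}, {"dx": -0.033, "dy": -0.013, "dz": -0.5, "ax": 0, "ay": 0, "az": -0.076, "hand": 1}])

```text
clock: 13.0
ee_pos: [0.5629, 0.018, 0.2589]
ee_rot: [[0.39, -0.742, 0.545], [-0.919, -0.349, 0.184], [0.054, -0.572, -0.818]]
contact_force: [0.2, 0.0, -0.5]
grip_width: 0.0919
grasp_force: 0.0
```

```bash
python3 up.py .22 -2.6
```

```text
d [-0.0016  0.0014 -0.0003] a [-0.0003  0.0001 -0.071 ] | t 13.0 q [-0.76  0.01  0.79  2.24 -0.59  0.37 -2.2 ] phi -3.046 tcp in pot mm [  0.2  -0.2 220. ] grip 0.0919 0.0 F [ 0.2  0.  -0.5]
pred [-0.76  0.01  0.78  2.24 -0.58  0.37 -1.76] 6.107529840895106e-16
press [-0.65  0.15  0.7   2.24 -1.    0.35 -1.37] 0.0
```

Now close the fingers over the head, turn back and check how well the collar and head line up.

Request:
drive_tool(increments=[{"dx": -0.002, "dy": 0.001, "dz": 0, "ax": 0, "ay": 0, "az": -0.02, "hand": 0}, {"dx": -0.002, "dy": 0.001, "dz": 0, "ax": 0, "ay": 0, "az": -0.04, "hand": 0}, {"dx": -0.002, "dy": 0.001, "dz": 0, "ax": 0, "ay": 0, "az": -0.055, "hand": 0}, {"dx": -0.002, "dy": 0.001, "dz": 0, "ax": 0, "ay": 0, "az": -0.07, "hand": 0}, {"dx": -0.002, "dy": 0.001, "dz": 0, "ax": 0, "ay": 0, "az": -0.07, "hand": 0}], squeeze=20)

```text
clock: 13.5
ee_pos: [0.5629, 0.0188, 0.2579]
ee_rot: [[0.668, -0.508, 0.544], [-0.686, -0.704, 0.184], [0.29, -0.496, -0.819]]
contact_force: [-0.3, 0.3, -0.3]
grip_width: 0.0563
grasp_force: 0.0
```

```bash
python3 up.py .2 -2.6; python3 - <<'E'
from fit import *
im,d=viewer.get_image("side"); u=proj("side",ax(.16)).astype(int)
cv2.imwrite("pics/p1.png",cv2.resize(im[u[1]-55:u[1]+55,u[0]-55:u[0]+55],(550,550),interpolation=3))
hsv=cv2.cvtColor(im,cv2.COLOR_BGR2HSV);H,S,V=[hsv[...,i].astype(int) for i in range(3)]
P=cloud("side",im,d,(H>20)&(H<35)&(S>140)&(V>90));Q=(P-pot)@F;Q=Q[(np.hypot(Q[:,0],Q[:,1])<.055)&(Q[:,2]>.12)&(Q[:,2]<.18)];print("yel",Q.round(4).tolist())
E
```

```text
d [0.0039 0.0018 0.1267] a [-0.0003  0.0002 -0.0017] | t 13.5 q [-0.75  0.01  0.77  2.24 -0.6   0.37 -1.76] phi -2.61 tcp in pot mm [ -0.1   0.6 219. ] grip 0.0563 0.0 F [-0.3  0.3 -0.3]
pred [-0.72  0.07  0.76  2.24 -0.77  0.36 -1.58] 1.031490391047306e-15
press [-0.63  0.15  0.69  2.24 -1.    0.35 -1.37] 0.0
yel [[0.0143, -0.0007, 0.1735], [0.0267, -0.0013, 0.1716], [0.0251, 0.0008, 0.1721], [0.0247, 0.0034, 0.1728], [0.0318, 0.001, 0.17], [0.0299, 0.0031, 0.1704], [0.0258, -0.0004, 0.1663], [0.0256, 0.0023, 0.167], [0.0249, -0.0, 0.1636], [0.0233, 0.0021, 0.1641], [0.0229, -0.0028, 0.1599], [0.0253, 0.0007, 0.1611], [0.0275, 0.0042, 0.1623], [0.0271, -0.0007, 0.1581], [0.0211, -0.0001, 0.1577], [0.0261, -0.0004, 0.1553], [0.0239, 0.0015, 0.1557], [0.0272, 0.0006, 0.153], [0.0264, 0.003, 0.1536], [0.0224, -0.0032, 0.1487], [0.026, 0.0008, 0.1501], [0.0242, 0.0029, 0.1506], [0.0244, -0.0018, 0.1465], [0.0249, 0.0011, 0.1474], [0.0215, -0.0022, 0.1433], [0.0227, 0.0009, 0.1443], [0.0269, 0.0003, 0.1418], [0.0276, 0.0032, 0.1427], [0.0352, 0.0038, 0.141], [0.0449, -0.0031, 0.1373], [0.049, 0.0011, 0.139], [0.0466, 0.0029, 0.1392], [0.0414, 0.0038, 0.1389], [0.0473, -0.0016, 0.1353], [0.0454, 0.0004, 0.1357], [0.0442, 0.0027, 0.1362], [0.042, 0.0046, 0.1365], [0.0449, 0.0083, 0.1379], [0.0514, 0.0005, 0.1336], [0.0539, 0.004, 0.1349], [0.0457, 0.0038, 0.1339], [0.0391, 0.0043, 0.1333]]
```

View pics/p1.png

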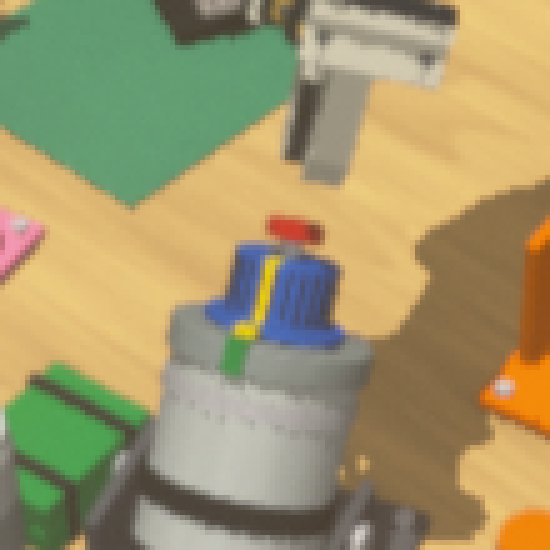

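The yellow line up the grip and the pointer at (245,330) are right above the green mark at (235,355), and the depth points give an angle of about 0.02 rad. The collar stayed locked. Next I'll finish closing the fingers and move to just above the head.

Request:
drive_tool(increments=[{"dx": 0.003, "dy": 0, "dz": 0, "ax": 0, "ay": 0, "az": 0, "hand": 0}, {"dx": 0.003, "dy": 0, "dz": 0, "ax": 0, "ay": 0, "az": 0, "hand": 0}, {"dx": 0.003, "dy": 0, "dz": 0.03, "ax": 0, "ay": 0, "az": 0, "hand": 0}, {"dx": 0.003, "dy": 0, "dz": 0.08, "ax": 0, "ay": 0, "az": 0, "hand": 0}, {"dx": 0.003, "dy": 0, "dz": 0.12, "ax": 0, "ay": 0, "az": 0, "hand": 0}])

```text
clock: 14.05
ee_pos: [0.5732, 0.022, 0.2431]
ee_rot: [[0.667, -0.509, 0.544], [-0.687, -0.703, 0.184], [0.288, -0.497, -0.819]]
contact_force: [-0.4, 0.1, -0.4]
grip_width: 0.0123
grasp_force: 0.0
```

```bash
python3 up.py .19 -2.61
```

```text
d [0.0014 0.0027 0.0712] a [-0.0003  0.0002 -0.0004] | t 14.05 q [-0.72  0.07  0.77  2.24 -0.78  0.36 -1.59] phi -2.613 tcp in pot mm [  0.2   0.4 200.7] grip 0.0123 0.0 F [-0.4  0.1 -0.4]
pred [-0.69  0.1   0.74  2.24 -0.86  0.35 -1.51] 3.3924180639081067e-16
press [-0.64  0.15  0.7   2.24 -1.    0.35 -1.38] 0.0
```

Request:
drive_tool(increments=[{"dx": 0.001, "dy": 0.002, "dz": 0.01, "ax": 0, "ay": 0, "az": 0, "hand": 0}, {"dx": 0.001, "dy": 0.002, "dz": 0.02, "ax": 0, "ay": 0, "az": 0, "hand": 0}, {"dx": 0.001, "dy": 0.002, "dz": 0.035, "ax": 0, "ay": 0, "az": 0, "hand": 0}, {"dx": 0.001, "dy": 0.002, "dz": 0.045, "ax": 0, "ay": 0, "az": 0, "hand": 0}, {"dx": 0.001, "dy": 0.002, "dz": 0.055, "ax": 0, "ay": 0, "az": 0, "hand": 0}])

```text
clock: 14.55
ee_pos: [0.5775, 0.0231, 0.2364]
ee_rot: [[0.667, -0.509, 0.544], [-0.687, -0.703, 0.184], [0.289, -0.496, -0.819]]
contact_force: [0.1, 0.3, -0.1]
grip_width: 0.0003
grasp_force: 0.0
```

Request:
drive_tool(increments=[{"dx": 0, "dy": 0, "dz": 0.007, "ax": 0, "ay": 0, "az": 0, "hand": 0}, {"dx": 0, "dy": 0, "dz": 0.014, "ax": 0, "ay": 0, "az": 0, "hand": 0}, {"dx": 0, "dy": 0, "dz": 0.021, "ax": 0, "ay": 0, "az": 0, "hand": 0}, {"dx": 0, "dy": 0, "dz": 0.028, "ax": 0, "ay": 0, "az": 0, "hand": 0}, {"dx": 0, "dy": 0, "dz": 0.034, "ax": 0, "ay": 0, "az": 0, "hand": 0}])

```text
clock: 15.05
ee_pos: [0.5803, 0.0241, 0.2322]
ee_rot: [[0.667, -0.509, 0.544], [-0.686, -0.703, 0.184], [0.289, -0.496, -0.819]]
contact_force: [-4.4, -0.9, 3.8]
grip_width: 0.0006
grasp_force: 2.6
```

```bash
cat > pr.py <<'E'
from go import *
s=monitor.get_state(); rel(ax(.176),Rt(-2.613)); print("axial N",round(-float(np.array(s["ee_rot"])[:,2]@s["contact_force"]),2))
E
python3 pr.py
```

```text
d [0.0006 0.0006 0.0772] a [-0.0003  0.0002  0.0002] | t 15.05 q [-0.68  0.11  0.74  2.24 -0.89  0.36 -1.48] phi -2.612 tcp in pot mm [  0.    0.1 187.6] grip 0.0006 2.6 F [-4.4 -0.9  3.8]
axial N 5.65
```

Request:
drive_tool(increments=[{"dx": 0, "dy": 0, "dz": 0.007, "ax": 0, "ay": 0, "az": 0, "hand": 0}, {"dx": 0, "dy": 0, "dz": 0.014, "ax": 0, "ay": 0, "az": 0, "hand": 0}, {"dx": 0, "dy": 0, "dz": 0.021, "ax": 0, "ay": 0, "az": 0, "hand": 0}, {"dx": 0, "dy": 0, "dz": 0.028, "ax": 0, "ay": 0, "az": 0, "hand": 0}, {"dx": 0, "dy": 0, "dz": 0.034, "ax": 0, "ay": 0, "az": 0, "hand": 0}])

```text
clock: 15.55
ee_pos: [0.583, 0.0252, 0.228]
ee_rot: [[0.667, -0.509, 0.544], [-0.686, -0.704, 0.184], [0.289, -0.496, -0.819]]
contact_force: [-4.8, 0.6, 5.6]
grip_width: 0.0003
grasp_force: 3.5
```

Request:
drive_tool(increments=[{"dx": 0, "dy": 0, "dz": 0.006, "ax": 0, "ay": 0, "az": 0, "hand": 0}, {"dx": 0, "dy": 0, "dz": 0.012, "ax": 0, "ay": 0, "az": 0, "hand": 0}, {"dx": 0, "dy": 0, "dz": 0.018, "ax": 0, "ay": 0, "az": 0, "hand": 0}])

```text
clock: 15.85
ee_pos: [0.5845, 0.0256, 0.2258]
ee_rot: [[0.667, -0.509, 0.544], [-0.686, -0.703, 0.184], [0.289, -0.496, -0.819]]
contact_force: [-5.2, -0.3, 6.2]
grip_width: 0.0006
grasp_force: 4.0
```

```bash
python3 pr.py
```

```text
d [0.0011 0.0008 0.0252] a [-0.0003  0.0002  0.0002] | t 15.85 q [-0.66  0.13  0.71  2.24 -0.95  0.35 -1.42] phi -2.612 tcp in pot mm [  0.    0.2 179.8] grip 0.0006 4.0 F [-5.2 -0.3  6.2]
axial N 7.96
```

Request:
drive_tool(increments=[{"dx": 0, "dy": 0, "dz": 0.006, "ax": 0, "ay": 0, "az": 0, "hand": 0}, {"dx": 0, "dy": 0, "dz": 0.012, "ax": 0, "ay": 0, "az": 0, "hand": 0}, {"dx": 0, "dy": 0, "dz": 0.018, "ax": 0, "ay": 0, "az": 0, "hand": 0}])

```text
clock: 16.15
ee_pos: [0.5859, 0.0261, 0.2238]
ee_rot: [[0.667, -0.509, 0.544], [-0.687, -0.703, 0.185], [0.289, -0.497, -0.818]]
contact_force: [-20.0, -3.5, 23.1]
grip_width: 0.0007
grasp_force: 15.7
```

```bash
python3 pr.py
```

```text
d [0.0009 0.001  0.0085] a [-0.0004  0.0003  0.0002] | t 16.15 q [-0.65  0.14  0.71  2.24 -0.97  0.35 -1.41] phi -2.612 tcp in pot mm [  0.1   0.2 177.3] grip 0.0007 15.7 F [-20.   -3.5  23.1]
axial N 30.41
```

The axial force is 30 N, so the plunger is at its stop, and that stays under 60 N. I'll ease off slightly, hold, then lift.

Request:
drive_tool(increments=[{"dx": 0, "dy": 0, "dz": -0.002, "ax": 0, "ay": 0, "az": 0, "hand": 0}, {"dx": 0, "dy": 0, "dz": -0.002, "ax": 0, "ay": 0, "az": 0, "hand": 0}])

```text
clock: 16.35
ee_pos: [0.5857, 0.0261, 0.224]
ee_rot: [[0.667, -0.509, 0.544], [-0.686, -0.703, 0.185], [0.289, -0.497, -0.819]]
contact_force: [-7.1, 0.1, 8.6]
grip_width: 0.0005
grasp_force: 5.4
```

Request:
drive_tool(increments=[{"dx": 0, "dy": 0, "dz": -0.02, "ax": 0, "ay": 0, "az": 0, "hand": 0}, {"dx": 0, "dy": 0, "dz": -0.05, "ax": 0, "ay": 0, "az": 0, "hand": 0}, {"dx": 0, "dy": 0, "dz": -0.12, "ax": 0, "ay": 0, "az": 0, "hand": 0}, {"dx": 0, "dy": 0, "dz": -0.3, "ax": 0, "ay": 0, "az": 0, "hand": 0}, {"dx": 0, "dy": 0, "dz": -0.5, "ax": 0, "ay": 0, "az": 0, "hand": 0}])

```text
clock: 16.85
ee_pos: [0.5497, 0.0156, 0.2761]
ee_rot: [[0.67, -0.509, 0.54], [-0.685, -0.704, 0.186], [0.286, -0.495, -0.82]]
contact_force: [0.1, 0.7, -0.8]
grip_width: 0.0008
grasp_force: 0.0
```

Request:
drive_tool(increments=[{"dx": 0, "dy": 0, "dz": -0.1, "ax": 0, "ay": 0, "az": 0, "hand": 0}, {"dx": 0, "dy": 0, "dz": -0.1, "ax": 0, "ay": 0, "az": 0, "hand": 0}, {"dx": 0, "dy": 0, "dz": -0.1, "ax": 0, "ay": 0, "az": 0, "hand": 0}])

```text
clock: 17.15
ee_pos: [0.5421, 0.0136, 0.2886]
ee_rot: [[0.671, -0.507, 0.541], [-0.685, -0.704, 0.189], [0.285, -0.498, -0.819]]
contact_force: [-0.3, 0.3, 0.3]
grip_width: 0.0002
grasp_force: 0.0
```

```bash
python3 pr.py; python3 - <<'E'
from fit import *
im,d=viewer.get_image("side")
hsv=cv2.cvtColor(im,cv2.COLOR_BGR2HSV);H,S,V=[hsv[...,i].astype(int) for i in range(3)]
for nm,m in dict(red=((H<6)|(H>174))&(S>150)&(V>70),yel=(H>20)&(H<35)&(S>140)&(V>90)).items():
    Q=(cloud("side",im,d,m)-pot)@F;Q=Q[(np.hypot(Q[:,0],Q[:,1])<.055)&(Q[:,2]>.12)&(Q[:,2]<.2)];print(nm,len(Q),Q.mean(0))
u=proj("side",ax(.16)).astype(int);cv2.imwrite("pics/e.png",cv2.resize(im[u[1]-80:u[1]+80,u[0]-100:u[0]+100],(750,600),interpolation=3))
E
```

```text
d [0.0164 0.0091 0.5359] a [-0.0006  0.001   0.0004] | t 17.15 q [-0.77 -0.1   0.74  2.23 -0.28  0.42 -2.07] phi -2.611 tcp in pot mm [ -0.1   2.2 256.4] grip 0.0002 0.0 F [-0.3  0.3  0.3]
axial N 0.36
red 27 [0.0104 0.0035 0.1892]
yel 42 [0.0329 0.0017 0.1511]
```

View pics/e.png

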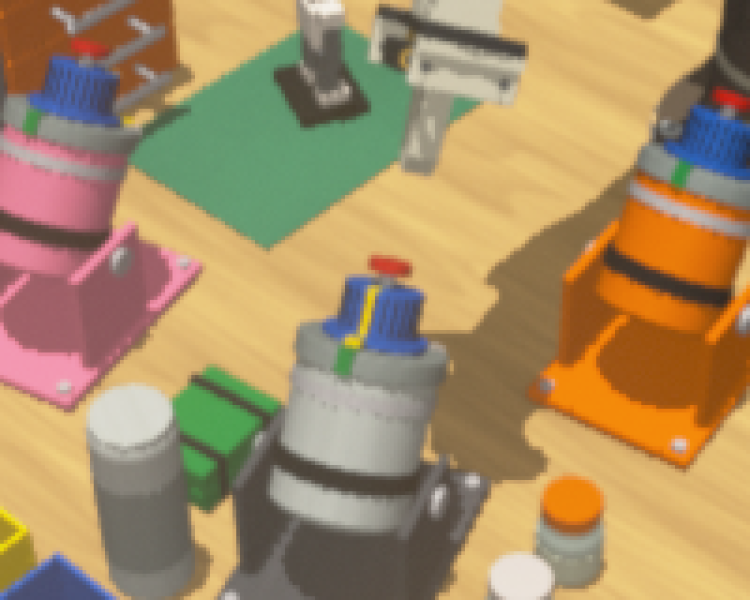

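The plunger is back up, with the red head at (390,268) and the same height as before. The pointer at (355,340) is on green at (345,360), the gripper at (430,150) touches nothing, and everything else is in place.

```bash
python3 -c "
from workcell import bot
print(bot.sign_off())"
```

```text
the job is handed in; nothing more can be done
None
```

The job is handed in after about 17 s of the 58 s allowed: the collar is locked with its pointer at the green mark, and the plunger was pressed to its stop (about 30 N at most measured, limit 60 N) and came back up. The final picture shows nothing else moved; the hand-in returned no verdict.

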